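# Tilt the check rod into the tube reader

### The job

Take the steel check rod from its white stand and put it in the well of the tube reader. The reading head overhangs the well too low for the rod to go in upright: lean the rod, put its lower edge in the well first, then straighten it under the head and see it slide fully home, upright. Do not force the rod in the reader, leave the other things on the bench where they are, and let go at the end.

Things in the scene. Friction and masses are not known exactly. Their poses are not given: they have to be found in the camera images.
- rod_center (a point): centre (half-way up, on the axis) of the check rod: a plain round steel bar 20 mm in diameter and 90 mm long, about 70 to 140 g, both ends flat with the lower edge chamfered 1 mm; z runs along the rod. At the start it stands upright and loose in the stand, its foot 10 mm above the bench. With its lower edge in the well it stays leaning at up to about 12 degrees when let go.
- reader_well (a point): centre of the mouth of the fixed tube reader's well, 40 mm above the bench; z up, x to the reader's back (towards the left of the robot, turned by up to 0.4 rad). A blind round bore 21 mm wide, 25 mm deep, mouth chamfered 1 mm, in the flat grey base (50 mm before to 50 mm behind the well, 110 mm wide; open in front). With the rod home its top stands 65 mm above the mouth.
- reader_head (a point): middle of the lower front edge of the reading head, 86 mm straight above the well's centre; axes as the well's. The head is a flat white plate 70 mm wide, 14 mm thick, that runs from here back (+x), covering the rear half of the well, to a column 110 mm wide, 75 mm deep, as high as the head, whose front is 50 mm behind the well's centre.
- stand: white plastic stand, fixed, a block 64 x 64 mm and 32 mm high with one round hole 23 mm wide and 22 mm deep in the middle that holds the rod; origin at the centre of its underside
- vial_rack: bystander: loose low white rack, 100 x 180 mm and 57 mm high with its vials; origin at the centre of its underside
- marker: bystander: loose marker pen lying on the bench, 135 mm long along x, 10 mm thick; origin at the underside near its middle
- foam_block: bystander: loose white block 70 x 100 x 50 mm high; origin at the centre of its underside
- jar: bystander: loose jar 56 mm in diameter, 70 mm high; origin at the centre of its underside
Things that resemble listed ones, but are neither listed nor needed, are in the scene too. There is more than one size of the part that bears reader_well; the job needs the smaller. Of the things that look like the part that bears rod_center, the smaller one is meant.

How it is judged:
By the outcome, as a careful person would: the job done as asked, in the order asked, and still so for the second after the job is handed in, with the robot touching nothing.
It also fails if it takes over 64 s, if anything falls off the work surface, if the arm or the gripper's body presses on something with over 40 N, if the wrist force passes 120 N, or if a joint passes its speed limit or range.

### The arm

A 6-joint arm with a two-finger parallel gripper is mounted at the origin on the work surface. World frame = base frame: x ahead of the robot, y to its left, z up, the work surface at z = 0. Lengths are in mm, angles in rad, forces in N, time in s.
With the tool pointing down it reaches from about 275 to 1000 mm from the base axis. Payload 8.4 kg.
Tool frame: the origin (TCP) lies on the mounting face of the last link; the fingertips stand 173 mm ahead of it and the grasp point (between the pads) lies 155 mm ahead of it; z points along the fingers, y is the direction in which the jaws open and shut (so a half turn about z gives the same grasp; the last joint's range is limited). The gripper opens to 85 mm and grips with 20 to 120 N. Pads are 22 mm wide; open, the fingers measure 114 mm over their backs; the gripper's body (76 mm by 85 mm) begins 54 mm behind the grasp point. The pads swing forward as they close: fully open they stand 13 mm farther back than shut.
Start: joints at [1.301, 0.353, 1.633, -0, 1.155, -0.002], TCP at [165.38, 602.726, 404.681] pointing down, gripper open.
Joint ranges: [-2.63, 2.63], [-0.92, 2.1], [0.06, 2.66], [-1.3, 4.44], [0, 2.69], [-3.02, 3.02]. Speed limits (rad/s): [2.22, 2.22, 2.79, 3.14, 3.14, 3.14].

### API

Orientations are given as [roll, pitch, yaw] about the fixed x, y, z axes, in that order (R = Rz(yaw) Ry(pitch) Rx(roll)).
In Python, from rig import readout, imaging, ticket gives the robot as it stands.
- The arm moves only by the tool step_arm, never from a script. Its argument "deltas" is a list of rows, each an object with "translation": the shift along the tool's x, y, z in cm, a list of three; "rot": the turn, a rotation vector about the tool's x, y, z in rad, a list of three. In form: [{"translation": [x, y, z], "rot": [rx, ry, rz]}, ...]. A call has 1 to 8 rows; each row is the pose to reach, as a shift and turn from the pose commanded when the call began, along the tool's axes at that moment; what a row does not reach only later rows make up. A row lasts 1/8 s, in which the tool goes at most 62.5 mm and 10.7 degrees, less where a joint would pass 70% of its speed; a pose out of reach is approached as far as the arm can. A call with a gripper value outside its range is refused whole. "grip" is the closure in counts, from 0 (fully open) to 255 (shut), set as the call begins (left out, the last holds). The fingers move at their own pace and stop on an object; "squeeze" is the grip in N (left out, the last holds). Time passes only in rows, so rows that repeat a pose let the fingers close. It gives the time, the measured TCP pose, the force and the opening at its end, in the units of the state.
- readout.sense(): the state, without advancing time (a new reading comes with each control period).
- imaging.grab_frame(name): name is "scene" or "top" or "wrist"; returns a dict with "image" (480x640x3 uint8, red, green, blue), "camera_matrix" (3x3 intrinsics, pixels), "world_to_cam" (4x4, takes a point from world to camera coordinates). Camera axes: x right, y up, looking along -z (the intrinsics and any distortion apply to the point x, -y, -z); pixel columns grow to the right and rows downward; lengths in mm; the calibration is good to about 2 mm. A picture is of the moment at which its call begins. There is no depth.
- ticket.sign_off(): hands the job in, once; it reports no verdict.
The state is a dict: "clock": time; "qpos": joint angles; "qvel": joint speeds; "joint_efforts": joint torques, N m; "eef_pos": TCP position; "tcp_rot": TCP orientation; "contact_force": force on the tool from outside, world axes, zero at the start; "wrist_torque": the same for the moment, N m; "opening": opening from 0.0 (shut) to 1.0 (fully open).
Only numpy, scipy, OpenCV 4.12 (cv2) and the standard library are available. Lean on these libraries where they do the work, as an engineer would, in place of code of your own. Each camera call takes 0.05 s, during which the arm holds its last target.

## Working session

There is one attempt and no reset: what is moved stays moved. The work goes in short steps, Python scripts to look and compute and a tool call to move; the robot and the scene stay as the last step left them, time stands still between calls to the robot, and variables do not carry over. Pictures are saved under pics/ and viewed, and the job is handed in when it is done.

Besides the shell and the picture viewer there is one more tool, called after "Emit:" by a JSON object that holds its "method" and its "body", one argument or row to a line. step_arm: Moves the arm, as the interface text tells. Its arguments: {"type":"object","properties":{"deltas":{"type":"array","items":{"type":"object","properties":{"translation":{"type":"array","items":{"type":"number"}},"rot":{"type":"array","items":{"type":"number"}}}}},"grip":{"type":"number"},"squeeze":{"type":"number"}},"required":["deltas"]}

```bash
ls; mkdir -p pics; cat > h.py <<'E'
import numpy as np, cv2, pickle
from rig import readout, imaging, ticket
def grab(n,tag):
    f=imaging.grab_frame(n); pickle.dump(f,open(f'pics/{tag}.pkl','wb'))
    cv2.imwrite(f'pics/{tag}.png',f['image'][:,:,::-1]); return f
def load(tag): return pickle.load(open(f'pics/{tag}.pkl','rb'))
def ray(f,uv):
    K=np.array(f['camera_matrix']);T=np.array(f['world_to_cam'])
    p=np.linalg.solve(K,[uv[0],uv[1],1]); d=np.array([p[0],-p[1],-p[2]])
    R=T[:3,:3]; return -R.T@T[:3,3], R.T@d/np.linalg.norm(d)
def atz(f,uv,z):
    o,d=ray(f,uv); return o+d*(z-o[2])/d[2]
def proj(f,P):
    K=np.array(f['camera_matrix']);T=np.array(f['world_to_cam'])
    c=T[:3,:3]@np.array(P,float)+T[:3,3]; q=K@[c[0],-c[1],-c[2]]; return q[:2]/q[2]
def tri(*fu):
    A=np.zeros((3,3));b=np.zeros(3)
    for f,uv in fu:
        o,d=ray(f,uv);M=np.eye(3)-np.outer(d,d);A+=M;b+=M@o
    X=np.linalg.solve(A,b)
    return X,[np.linalg.norm(np.cross(X-ray(f,u)[0],ray(f,u)[1])) for f,u in fu]
def crop(tag,x0,y0,w,h,s):
    im=cv2.imread(f'pics/{tag}.png')[y0:y0+h,x0:x0+w]
    cv2.imwrite(f'pics/{tag}_c{x0}_{y0}_{s}.png',cv2.resize(im,None,fx=s,fy=s,interpolation=cv2.INTER_CUBIC))
E
python3 - <<'E'
from h import *
s=readout.sense();print(s)
for n in('scene','top','wrist'):
    f=grab(n,n+'0');print(n,f.keys(),f['camera_matrix'],f['world_to_cam'])
E
```

```text
pics
{'clock': 0.0, 'qpos': array([ 1.30056652e+00,  3.53707453e-01,  1.63414661e+00, -2.26136273e-05,
        1.15519051e+00, -2.40341140e-03]), 'qvel': array([ 1.77895359e-03, -4.34139299e-04, -1.85240368e-03,  7.66941345e-04,
       -1.28676303e-03,  5.16310815e-05]), 'joint_efforts': array([-3.36449353e-03, -6.05265999e+01, -3.42053461e+01, -3.33447197e-04,
        9.51731927e-03,  3.37526679e-06]), 'eef_pos': array([165.34086723, 602.49229685, 403.91912022]), 'tcp_rot': array([-3.14014069e+00,  1.71856749e-05,  2.87377541e+00]), 'contact_force': array([ 0.07843674, -0.32221436,  0.50446882]), 'wrist_torque': array([-0.05588115, -0.04078384, -0.02321829]), 'opening': 0.9971035972866786}
scene dict_keys(['image', 'camera_matrix', 'world_to_cam']) [[473.32986644   0.         312.42920306]
 [  0.         473.32986644 243.04749538]
 [  0.           0.           1.        ]] [[-4.37587360e-01  8.99175639e-01 -6.87944323e-04  1.92881774e+02]
 [-6.62494569e-01 -3.21888100e-01  6.76379329e-01  2.57044606e+02]
 [ 6.07962374e-01  2.96430804e-01  7.36553141e-01 -1.46342147e+03]
 [ 0.0000000
[... 265 characters left out ...]
24829e-01 -1.10876607e-02  3.00093946e+01]
 [ 9.93898132e-01 -2.60905289e-02  1.07171768e-01 -5.19023182e+02]
 [-1.07420843e-01 -8.33585844e-03  9.94178694e-01 -1.03851362e+03]
 [ 0.00000000e+00  0.00000000e+00  0.00000000e+00  1.00000000e+00]]
wrist dict_keys(['image', 'camera_matrix', 'world_to_cam']) [[332.30967115   0.         317.48911651]
 [  0.         332.30967115 237.31983496]
 [  0.           0.           1.        ]] [[ 2.63975159e-01  9.64529426e-01 -3.17629826e-04 -6.24435859e+02]
 [-9.15851611e-01  2.50549554e-01 -3.13752684e-01  4.05748619e+01]
 [-3.02544114e-01  8.31138165e-02  9.49504688e-01 -3.80009376e+02]
 [ 0.00000000e+00  0.00000000e+00  0.00000000e+00  1.00000000e+00]]
```

View pics/scene0.png

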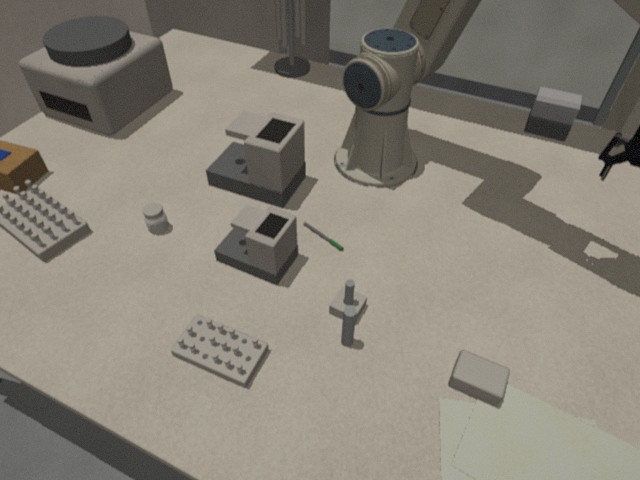

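View pics/top0.png

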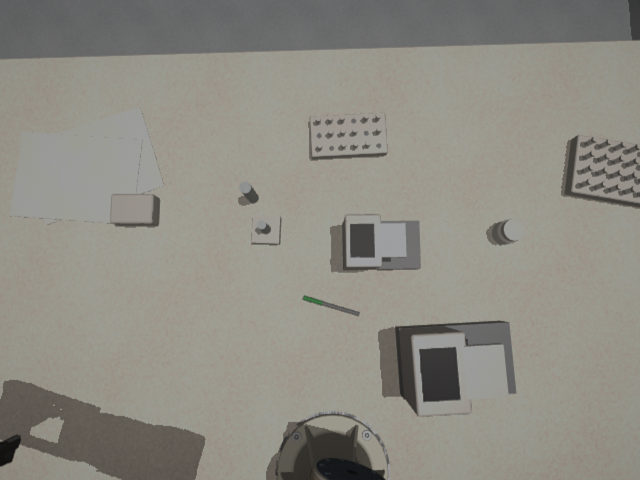

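View pics/wrist0.png

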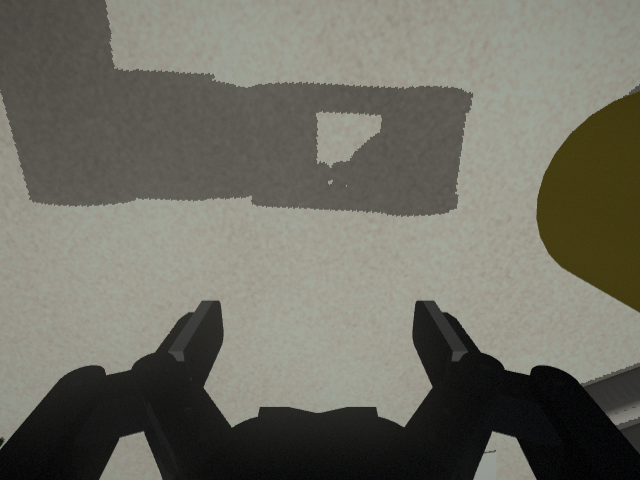

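```bash
python3 - <<'E'
from h import *
crop('top0',225,165,70,90,8); crop('scene0',310,260,80,100,6); crop('top0',330,205,100,75,8); crop('scene0',200,190,120,100,6)
E
```

```text
(no output)
```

View pics/top0_c225_165_8.png

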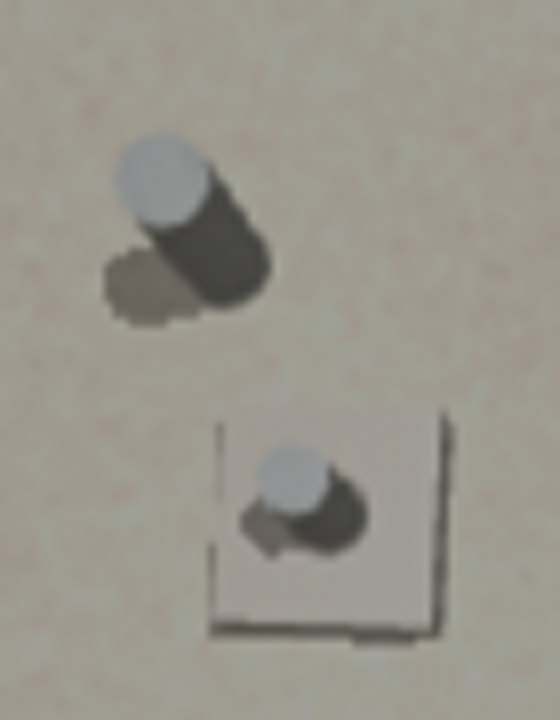

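View pics/scene0_c310_260_6.png

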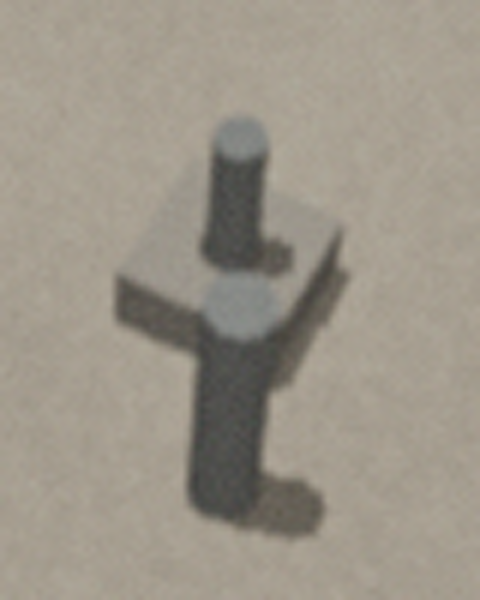

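View pics/top0_c330_205_8.png

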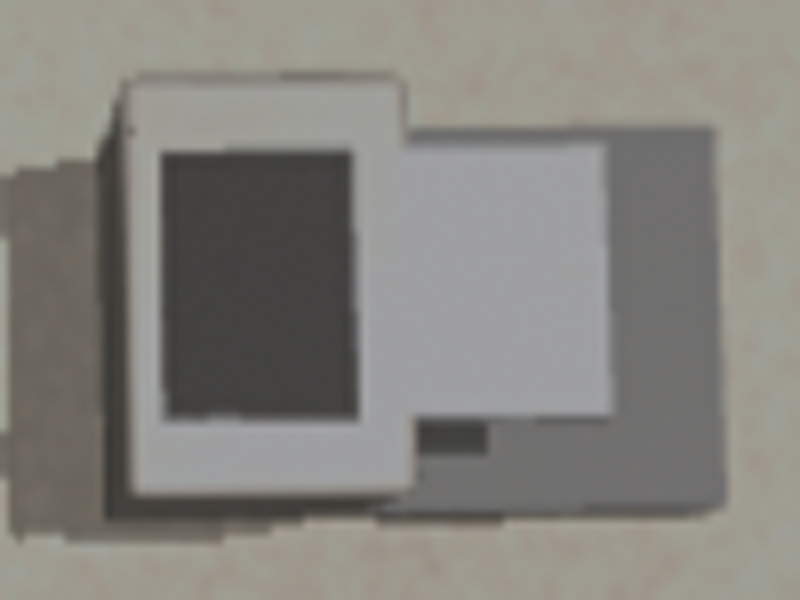

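View pics/scene0_c200_190_6.png

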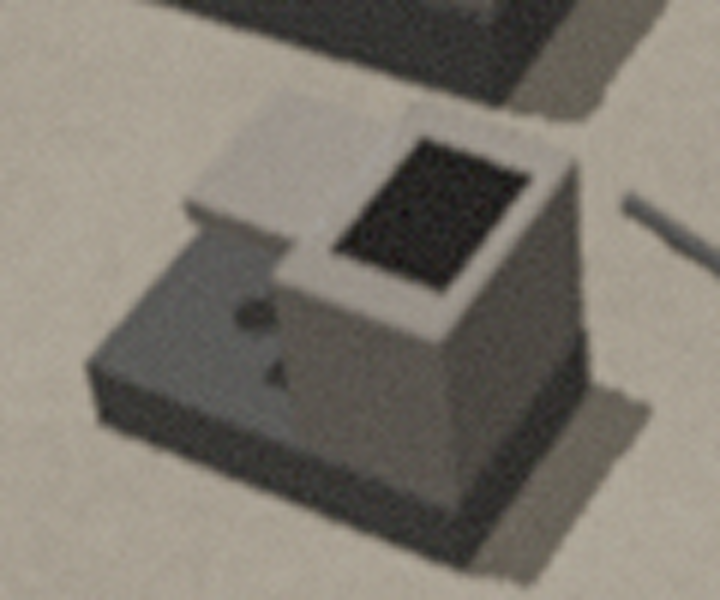

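```bash
python3 - <<'E'
from h import *
np.set_printoptions(precision=1,suppress=True)
t=load('top0');s=load('scene0')
T=lambda x,y:((x+.5)/8-.5+330,(y+.5)/8-.5+205)
S=lambda x,y:((x+.5)/6-.5+200,(y+.5)/6-.5+190)
print('rodtop',tri((t,(261.2,224.6)),(s,(349.8,282.4))))
print('well',atz(s,S(256,315),40))
a=tri((t,T(607,145)),(s,S(255,92)))
print('head corner far?',a)
b=tri((t,T(612,413)),(s,S(187,207)));print('head near',b)
for p in[(607,145),(612,413),(400,80),(412,490),(130,492),(126,85)]: print(p,atz(t,T(*p),140))
for p in[(716,128),(724,510)]: print('base',p,atz(t,T(*p),40))
for p in[(88,370),(195,235)]: print('base s',p,atz(s,S(*p),40))
for p in[(185,205),(275,272),(440,340),(578,162),(415,100)]: print('s',p,atz(s,S(*p),140))
for p in [(440,405),(215,405),(212,632),(437,635)]: print('stand',atz(t,((p[0]+.5)/8-.5+225,(p[1]+.5)/8-.5+165),32))
print('big rod',tri((t,(225+162/8-.45,165+180/8-.45)),(s,(310+241/6-.45,260+307/6-.45))))
E
```

```text
rodtop (array([547.3, 140.4,  97.8]), [np.float64(0.6964177446859983), np.float64(0.696417744686021)])
well [ 504.4 -162.9   40. ]
head corner far? (array([ 524.8, -145. ,  192.4]), [np.float64(11.875844398870496), np.float64(11.875844398870498)])
head near (array([ 480. , -190.1,   67.4]), [np.float64(14.990367212965818), np.float64(14.99036721296595)])
(607, 145) [ 537.5 -165.5  140. ]
(612, 413) [ 467.9 -163.6  140. ]
(400, 80) [ 556.  -112.6  140. ]
(412, 490) [ 449.4 -111.5  140. ]
(130, 492) [450.8 -39.1 140. ]
(126, 85) [556.6 -41.3 140. ]
base (716, 128) [ 555.6 -215.2   40. ]
base (724, 510) [ 446.2 -212.1   40. ]
base s (88, 370) [ 560.2 -208.3   40. ]
base s (195, 235) [ 476.1 -210.6   40. ]
s (185, 205) [ 541.6 -158.5  140. ]
s (275, 272) [ 556.8 -109.4  140. ]
s (440, 340) [559.8 -37.7 140. ]
s (578, 162) [455.7 -35.1 140. ]
s (415, 100) [ 452.7 -108.8  140. ]
stand [577.9 105.6  32. ]
stand [579.7 171.   32. ]
stand [513.4 172.5  32. ]
stand [510.9 107.5  32. ]
big rod (array([627. , 172.5, 116.4]), [np.float64(0.9129051601360363), np.float64(0.9129051601359834)])
```

```bash
python3 - <<'E'
from h import *
from scipy.spatial.transform import Rotation as Ro
np.set_printoptions(precision=3,suppress=True)
w=load('wrist0');T=np.array(w['world_to_cam']);c=-T[:3,:3].T@T[:3,3]
s=readout.sense();R=Ro.from_euler('xyz',s['tcp_rot']).as_matrix()
print('cam in tool',R.T@(c-s['eef_pos']),'axes (x,up,look)',R.T@T[0,:3],R.T@T[1,:3],-R.T@T[2,:3])
M=lambda q:(Ro.from_euler('z',q[0])*Ro.from_euler('y',q[1]+q[2])*Ro.from_euler('z',q[3])*Ro.from_euler('y',q[4])*Ro.from_euler('z',q[5]+np.pi/2)).as_matrix()
print(M(s['qpos'])-R)
for e in(15,30,40,50):
  for sg in(1,-1):
    e_=np.radians(e); z=np.array([0,np.cos(e_),-np.sin(e_)]);y=np.array([sg,0,0.]);D=np.stack([np.cross(y,z),y,z],1)
    for q1,a in((-.45,1.4),(-.45,1.8),(-.45,2.1),(0.1,1.8)):
      B=(Ro.from_euler('z',q1)*Ro.from_euler('y',a)).as_matrix().T@D@Ro.from_euler('z',-np.pi/2).as_matrix()
      zyz=Ro.from_matrix(B).as_euler('ZYZ'); print(e,sg,q1,a,zyz)
E
```

```text
cam in tool [81.107 -0.299 30.796] axes (x,up,look) [ 0.001  1.    -0.001] [ 0.949 -0.     0.314] [-0.314  0.001  0.949]
[[ 0. -0.  0.]
 [-0.  0.  0.]
 [-0.  0.  0.]]
15 1 -0.45 1.4 [1.363 2.047 0.06 ]
15 1 -0.45 1.8 [ 1.191  1.929 -0.359]
15 1 -0.45 2.1 [ 1.107  1.805 -0.645]
15 1 0.1 1.8 [ 1.336  1.417 -0.198]
15 -1 -0.45 1.4 [ 1.363  2.047 -3.082]
15 -1 -0.45 1.8 [1.191 1.929 2.783]
15 -1 -0.45 2.1 [1.107 1.805 2.497]
15 -1 0.1 1.8 [1.336 1.417 2.944]
30 1 -0.45 1.4 [ 1.068  2.045 -0.076]
30 1 -0.45 1.8 [ 0.938  1.827 -0.436]
30 1 -0.45 2.1 [ 0.898  1.644 -0.677]
30 1 0.1 1.8 [ 1.074  1.372 -0.152]
30 -1 -0.45 1.4 [1.068 2.045 3.066]
30 -1 -0.45 1.8 [0.938 1.827 2.706]
30 -1 -0.45 2.1 [0.898 1.644 2.464]
30 -1 0.1 1.8 [1.074 1.372 2.99 ]
40 1 -0.45 1.4 [ 0.874  2.024 -0.162]
40 1 -0.45 1.8 [ 0.777  1.75  -0.471]
40 1 -0.45 2.1 [ 0.762  1.534 -0.68 ]
40 1 0.1 1.8 [ 0.897  1.348 -0.115]
40 -1 -0.45 1.4 [0.874 2.024 2.979]
40 -1 -0.45 1.8 [0.777 1.75  2.671]
40 -1 -0.45 2.1 [0.762 1.534 2.462]
40 -1 0.1 1.8 [0.897 1.348 3.027]
50 1 -0.45 1.4 [ 0.686  1.989 -0.242]
50 1 -0.45 1.8 [ 0.621  1.669 -0.492]
50 1 -0.45 2.1 [ 0.625  1.425 -0.667]
50 1 0.1 1.8 [ 0.719  1.332 -0.074]
50 -1 -0.45 1.4 [0.686 1.989 2.9  ]
50 -1 -0.45 1.8 [0.621 1.669 2.649]
50 -1 -0.45 2.1 [0.625 1.425 2.474]
50 -1 0.1 1.8 [0.719 1.332 3.068]
```

```bash
cat >> h.py <<'E'
from scipy.spatial.transform import Rotation as Ro
def tool_R(e,yaw=0.0):
    """e deg elevation, tool y=+x world; yaw rotates about z (rad)"""
    e=np.radians(e);z=np.array([0,np.cos(e),-np.sin(e)]);y=np.array([1.,0,0])
    return Ro.from_euler('z',yaw).as_matrix()@np.stack([np.cross(y,z),y,z],1)
def cur():
    s=readout.sense();return s,Ro.from_euler('xyz',s['tcp_rot']).as_matrix(),np.array(s['eef_pos'])
def delta(g,R,back=0,show=True):
    """target grasp point g (world), tool R; back=mm behind along tool z"""
    s,Rc,p=cur(); t=np.array(g,float)-R[:,2]*(155+back)
    dt=Rc.T@(t-p)/10; rv=Ro.from_matrix(Rc.T@R).as_rotvec()
    if show: print('tcp tgt',t.round(1),'delta cm',dt.round(2),'rot',rv.round(4),'deg',np.degrees(np.linalg.norm(rv)).round(1))
    return dt,rv
E
python3 - <<'E'
from h import *
delta([547,140,130],tool_R(35),90)
E
```

```text
tcp tgt [547.  -60.7 270.5] delta cm [-54.36 -53.85  13.42] rot [-0.6233  0.8169  1.1953] deg 90.3
```

Emit:
{"method": "step_arm", "body": {
  "deltas": [
    {"translation": [-27,-27,3],"rot": [-0.3,0.4,0.6]},
    {"translation": [-27,-27,3],"rot": [-0.3,0.4,0.6]},
    {"translation": [-27,-27,3],"rot": [-0.3,0.4,0.6]},
    {"translation": [-27,-27,3],"rot": [-0.3,0.4,0.6]},
    {"translation": [-54.4,-53.9,13.4],"rot": [-0.623,0.817,1.195]},
    {"translation": [-54.4,-53.9,13.4],"rot": [-0.623,0.817,1.195]},
    {"translation": [-54.4,-53.9,13.4],"rot": [-0.623,0.817,1.195]},
    {"translation": [-54.4,-53.9,13.4],"rot": [-0.623,0.817,1.195]}
  ],
  "grip": 0,
  "squeeze": 40
}}

```text
clock: 1.15
eef_pos: [411.8, 172.9, 331.0]
tcp_rot: [3.095, -0.923, 1.661]
contact_force: [0.9, -0.1, -0.8]
opening: 0.996
```

```bash
python3 - <<'E'
from h import *
s,R,p=cur();print(s['clock'],s['qpos'],p)
delta([547,140,130],tool_R(35),90)
E
```

```text
1.15 [ 0.08725551  0.24589165  2.1817576   1.14512949  1.06460051 -0.76201452] [411.79180899 172.89913567 331.0441447 ]
tcp tgt [547.  -60.7 270.5] delta cm [-19.6   12.09 -15.32] rot [-0.026   0.0358  0.054 ] deg 4.0
```

Emit:
{"method": "step_arm", "body": {
  "deltas": [
    {"translation": [-19.6,12.1,-15.3],"rot": [-0.026,0.036,0.054]},
    {"translation": [-19.6,12.1,-15.3],"rot": [-0.026,0.036,0.054]},
    {"translation": [-19.6,12.1,-15.3],"rot": [-0.026,0.036,0.054]},
    {"translation": [-19.6,12.1,-15.3],"rot": [-0.026,0.036,0.054]},
    {"translation": [-19.6,12.1,-15.3],"rot": [-0.026,0.036,0.054]},
    {"translation": [-19.6,12.1,-15.3],"rot": [-0.026,0.036,0.054]}
  ]
}}

```text
clock: 1.9
eef_pos: [548.2, -59.6, 270.6]
tcp_rot: [3.142, -0.956, 1.574]
contact_force: [-0.2, -0.2, -0.1]
opening: 1.005
```

```bash
python3 - <<'E'
from h import *
s,R,p=cur();print(s['clock'],s['qpos'],p,s['qvel'])
grab('wrist','w1')
delta([547,140,130],tool_R(35),90)
# reader view: well centre, lift
delta([503,-164,110],tool_R(35),90)
E
```

```text
1.9 [-0.34879899  0.55464226  1.86186981  0.9124177   1.32352301 -0.8736299 ] [548.17079523 -59.59602029 270.56079188] [ 0.03622177 -0.03054278  0.04945336  0.01268309  0.00290532  0.00310174]
tcp tgt [547.  -60.7 270.5] delta cm [-0.16 -0.04 -0.17] rot [-0.004   0.0031  0.0021] deg 0.3
tcp tgt [ 503.  -364.7  250.5] delta cm [-19.3   -4.57 -23.85] rot [-0.004   0.0031  0.0021] deg 0.3
```

View pics/w1.png

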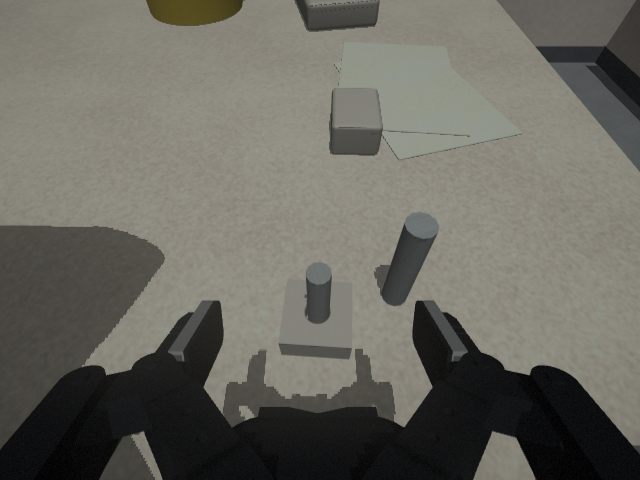

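```bash
python3 - <<'E'
from h import *
delta([530,40,230],tool_R(35),90)
delta([503,-164,190],tool_R(35),90)
delta([503,-164,110],tool_R(35),90)
crop('w1',270,230,100,140,5)
f=load('w1');t=load('top0');s=load('scene0')
print(tri((f,(318.5,271.5)),(t,(261.2,224.6)),(s,(349.8,282.4))), tri((f,(318.5,271.5)),(t,(261.2,224.6))),tri((f,(318.5,271.5)),(s,(349.8,282.4))))
E
```

```text
tcp tgt [ 530.  -160.7  370.5] delta cm [  2.26  -1.79 -14.1 ] rot [-0.004   0.0031  0.0021] deg 0.3
tcp tgt [ 503.  -364.7  330.5] delta cm [-12.76  -4.58 -28.46] rot [-0.004   0.0031  0.0021] deg 0.3
tcp tgt [ 503.  -364.7  250.5] delta cm [-19.3   -4.57 -23.85] rot [-0.004   0.0031  0.0021] deg 0.3
(array([547.64440721, 140.91708233,  99.37683426]), [np.float64(1.0181412172502897), np.float64(1.3737162867631152), np.float64(0.594152439342438)]) (array([547.17150487, 139.1193954 , 104.03308334]), [np.float64(0.5514114417214583), np.float64(0.551411441721343)]) (array([547.9414077 , 141.67775342,  99.59638258]), [np.float64(0.3506059492230778), np.float64(0.35060594922316735)])
```

View pics/w1_c270_230_5.png

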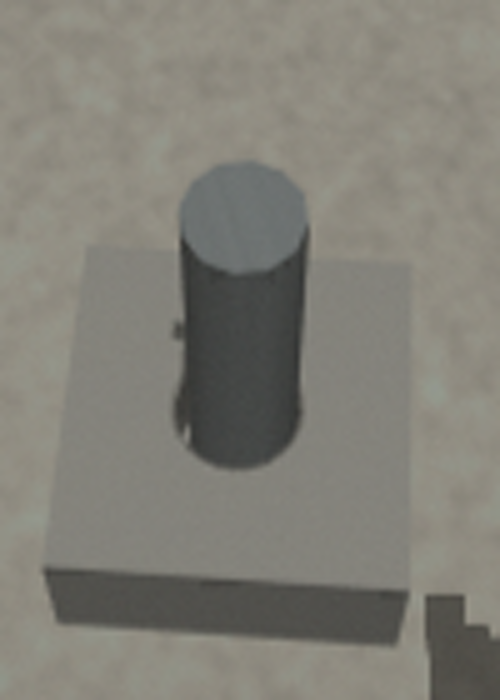

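Emit:
{"method": "step_arm", "body": {
  "deltas": [
    {"translation": [2.3,-1.8,-14.1],"rot": [0,0,0]},
    {"translation": [2.3,-1.8,-14.1],"rot": [0,0,0]},
    {"translation": [-12.8,-4.6,-28.5],"rot": [-0.004,0.003,0.002]},
    {"translation": [-12.8,-4.6,-28.5],"rot": [-0.004,0.003,0.002]},
    {"translation": [-12.8,-4.6,-28.5],"rot": [-0.004,0.003,0.002]},
    {"translation": [-19.3,-4.6,-23.9],"rot": [-0.004,0.003,0.002]},
    {"translation": [-19.3,-4.6,-23.9],"rot": [-0.004,0.003,0.002]},
    {"translation": [-19.3,-4.6,-23.9],"rot": [-0.004,0.003,0.002]}
  ]
}}

```text
clock: 2.95
eef_pos: [502.7, -363.6, 249.8]
tcp_rot: [-3.138, -0.962, 1.569]
contact_force: [-0.3, 0.9, 1.2]
opening: 0.999
```

```bash
python3 - <<'E'
from h import *
s,R,p=cur();print(s['clock'],s['qpos'],p)
grab('wrist','w2')
crop('w2',240,160,160,120,5)
E
```

```text
2.95 [-0.78699075  0.73010396  1.56310302  0.61710787  1.63009127 -1.0109111 ] [ 502.65662669 -363.60724767  249.80887935]
```

View pics/w2.png

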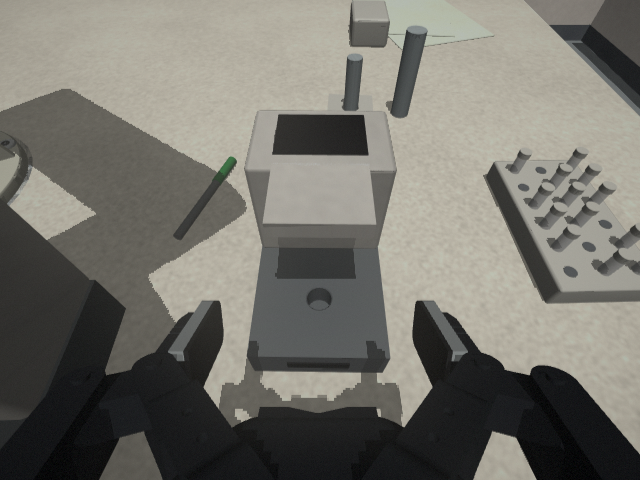

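```bash
python3 - <<'E'
from h import *
crop('w2',240,215,160,120,5)
E
```

```text
(no output)
```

View pics/w2_c240_215_5.png

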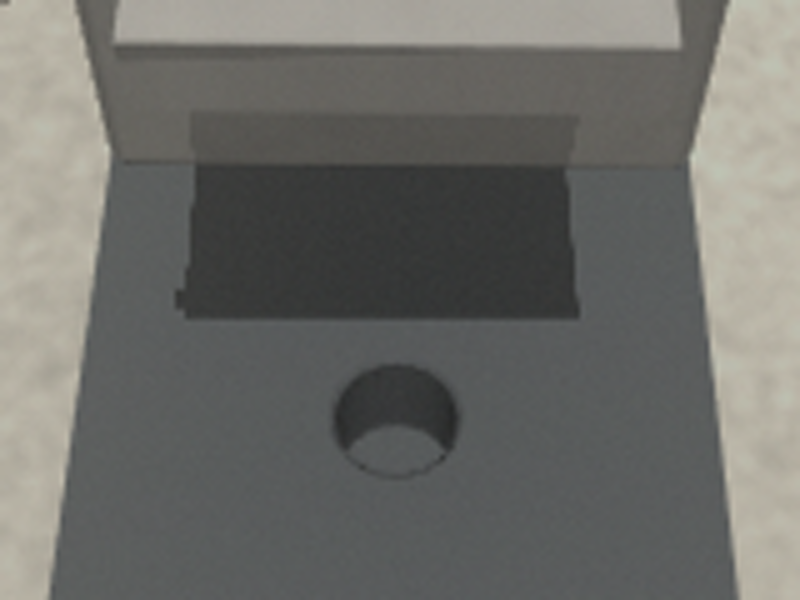

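```bash
python3 - <<'E'
from h import *
np.set_printoptions(precision=1,suppress=True)
f=load('w2');t=load('top0');s=load('scene0')
u=(318.9,298.8)
print(atz(f,u,40), tri((f,u),(s,(242.3,242.1))))
q=lambda x,y:(240+(x+.5)/5-.5,215+(y+.5)/5-.5)
L,Rr=q(112,45),q(682,47)
print('head top-front edge? z=126/140',atz(f,L,126),atz(f,Rr,126),atz(f,L,140),atz(f,Rr,140))
print('col foot',atz(f,q(112,162),40),atz(f,q(690,166),40))
print('sides',atz(f,q(50,598),40),atz(f,q(738,598),40))
for r in(10.5,11.5):
  W=atz(f,u,40);print(proj(f,W+[r,0,0])-proj(f,W-[r,0,0]))
E
```

```text
[ 502.6 -163.9   40. ] (array([ 502.9, -163.5,   38.5]), [np.float64(0.3840857807229891), np.float64(0.3840857807230457)])
head top-front edge? z=126/140 [ 464.3 -151.4  126. ] [ 540.6 -151.7  126. ] [ 467.4 -162.8  140. ] [ 537.5 -163.1  140. ]
col foot [ 448.4 -109.8   40. ] [ 558.3 -110.7   40. ]
sides [ 447.2 -195.    40. ] [ 557.  -194.9   40. ]
[24.6  0. ]
[26.9  0. ]
```

```bash
cat > kin.py <<'E'
import numpy as np
from scipy.spatial.transform import Rotation as Ro
from scipy.optimize import least_squares
D=[([1.30056652,.353707453,1.63414661,0,1.15519051,-.0024],[165.34,602.49,403.92]),
([0.08725551,0.24589165,2.1817576,1.14512949,1.06460051,-0.76201452],[411.79180899,172.89913567,331.0441447]),
([-0.34879899,0.55464226,1.86186981,0.9124177,1.32352301,-0.8736299],[548.17079523,-59.59602029,270.56079188]),
([-0.78699075,0.73010396,1.56310302,0.61710787,1.63009127,-1.0109111],[502.65662669,-363.60724767,249.80887935])]
def Rq(q): return (Ro.from_euler('z',q[0])*Ro.from_euler('y',q[1]+q[2])*Ro.from_euler('z',q[3])*Ro.from_euler('y',q[4])*Ro.from_euler('z',q[5]+np.pi/2)).as_matrix()
def fk(q,k):
    a1,z1,L2,L3,a3,d6=k
    Z=Ro.from_euler('z',q[0]);e=lambda a,v:Ro.from_euler('y',a).apply(v)
    p=Z.apply(np.array([a1,0,z1])+e(q[1],[0,0,L2])+e(q[1]+q[2],[a3,0,L3]))
    return p+Rq(q)[:,2]*d6, p
K=least_squares(lambda k:np.concatenate([fk(q,k)[0]-p for q,p in D]),[0,300,450,450,0,100])
res=K.fun;K=K.x
LO=np.array([-2.63,-.92,.06,-1.3,0,-3.02]);HI=np.array([2.63,2.1,2.66,4.44,2.69,3.02])
def ik(p,R,q0):
    f=lambda q:np.concatenate([(fk(q,K)[0]-p)/100,(Rq(q)-R).ravel()])
    r=least_squares(f,np.clip(q0,LO+.01,HI-.01),bounds=(LO,HI));return r.x,r.cost
if __name__=='__main__': print(K.round(1),res.round(1))
E
python3 kin.py; python3 - <<'E'
from h import *; from kin import ik,fk,K
np.set_printoptions(precision=2,suppress=True)
q=readout.sense()['qpos']
def t(name,g,R,back,q):
    x,c=ik(np.array(g)-R[:,2]*(155+back),R,q);print(name,x,c,'wrist c',fk(x,K)[1]);return x
for yaw in(-60,-30,0):
  R=tool_R(35,np.radians(yaw))
  a=t('pre',[547.6,140.7,72],R,80,q);b=t('grasp',[547.6,140.7,72],R,0,a)
for e in (15,20,35):
  t('ins',[503,-184,110],tool_R(e),0,q)
t('home',[503,-164,77],tool_R(35),0,q)
E
```

```text
[ -2.5 292.9 570.7 495.5  57.1 171.3] [ 1.5 -0.4  0.   0.   0.1  0.2  0.1  0.  -0.1 -0.3 -0.1 -0.1]
pre [-0.1   0.46  2.55  2.46  0.85 -1.47] 2.671794844687822e-21 wrist c [259.34 -25.73 305.07]
grasp [ 0.02  0.62  2.43  2.61  0.88 -1.51] 2.477001089048731e-22 wrist c [316.09   7.04 259.18]
pre [-0.37  0.52  2.25  1.46  0.95 -1.11] 2.227126898761933e-30 wrist c [ 381.17 -147.56  305.07]
grasp [-0.22  0.64  2.21  1.67  0.9  -1.22] 2.8349277778932034e-25 wrist c [413.94 -90.81 259.18]
pre [-0.34  0.66  1.88  0.95  1.25 -0.97] 1.4129768385527661e-30 wrist c [ 547.6  -192.15  305.07]
grasp [-0.23  0.72  1.92  1.07  1.14 -1.03] 6.2912843564221435e-30 wrist c [ 547.6  -126.62  259.18]
ins [-0.78  0.95  1.56  0.77  1.77 -1.13] 2.4058815472898503e-30 wrist c [ 503.   -499.22  194.46]
ins [-0.77  0.9   1.58  0.75  1.7  -1.11] 4.054511884666437e-20 wrist c [ 503.   -490.66  221.61]
ins [-0.73  0.76  1.66  0.66  1.5  -1.05] 8.840163608961365e-25 wrist c [ 503.   -451.32  297.18]
home [-0.71  0.8   1.69  0.68  1.44 -1.09] 1.0989396318855974e-20 wrist c [ 503.   -431.32  264.18]
```

```bash
python3 - <<'E'
from h import *
R=tool_R(35,np.radians(-45))
delta(np.array([450,-150,380])+R[:,2]*155,R)
delta([547.6,140.7,72],R,80)
E
```

```text
tcp tgt [ 450. -150.  380.] delta cm [22.77 -5.28 10.16] rot [-0.6453 -0.0013  0.451 ] deg 45.1
tcp tgt [411.5   4.6 206.8] delta cm [17.42 -9.1  32.75] rot [-0.6453 -0.0013  0.451 ] deg 45.1
```

Emit:
{"method": "step_arm", "body": {
  "deltas": [
    {"translation": [11,-2.5,5],"rot": [-0.2,0,0.14]},
    {"translation": [22.8,-5.3,10.2],"rot": [-0.4,0,0.28]},
    {"translation": [22.8,-5.3,10.2],"rot": [-0.645,-0.001,0.451]},
    {"translation": [22.8,-5.3,10.2],"rot": [-0.645,-0.001,0.451]},
    {"translation": [22.8,-5.3,10.2],"rot": [-0.645,-0.001,0.451]},
    {"translation": [17.4,-9.1,32.7],"rot": [-0.645,-0.001,0.451]},
    {"translation": [17.4,-9.1,32.7],"rot": [-0.645,-0.001,0.451]},
    {"translation": [17.4,-9.1,32.7],"rot": [-0.645,-0.001,0.451]}
  ]
}}

```text
clock: 4.0
eef_pos: [419.9, -27.2, 240.9]
tcp_rot: [3.131, -0.961, 0.795]
contact_force: [1.9, 0.3, -0.1]
opening: 1.0
```

```bash
python3 - <<'E'
from h import *
delta([547.6,140.7,72],tool_R(35,np.radians(-45)),80)
E
```

```text
tcp tgt [411.5   4.6 206.8] delta cm [-1.83 -2.86  3.29] rot [ 0.0032 -0.001   0.0053] deg 0.4
```

Emit:
{"method": "step_arm", "body": {
  "deltas": [
    {"translation": [-1.8,-2.9,3.3],"rot": [0.003,-0.001,0.005]},
    {"translation": [-1.8,-2.9,3.3],"rot": [0.003,-0.001,0.005]},
    {"translation": [-1.8,-2.9,3.3],"rot": [0.003,-0.001,0.005]}
  ]
}}

```text
clock: 4.38
eef_pos: [412.0, 4.1, 207.7]
tcp_rot: [-3.137, -0.96, 0.782]
contact_force: [-0.9, -0.2, 0.9]
opening: 0.999
```

```bash
python3 - <<'E'
from h import *
grab('wrist','w3'); crop('w3',240,200,160,120,5)
print(proj(load('w3'),[547.6,140.7,100]))
delta([547.6,140.7,72],tool_R(35,np.radians(-45)),0)
E
```

```text
[317.71811025 230.9496521 ]
tcp tgt [457.8  50.9 160.9] delta cm [-0.1  -0.11  8.09] rot [-0.0003 -0.0007 -0.0016] deg 0.1
```

View pics/w3.png

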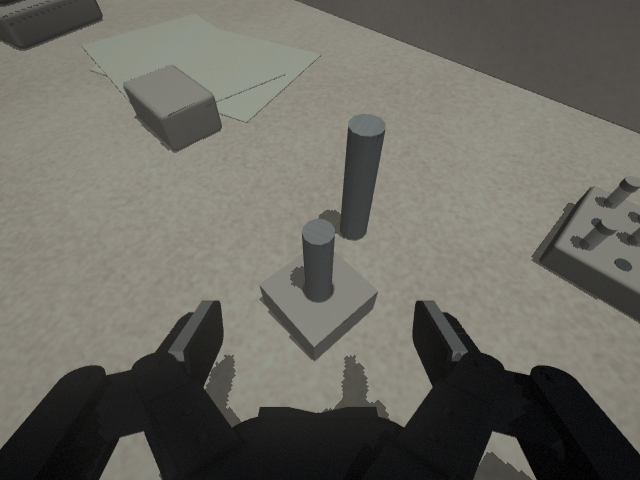

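View pics/w3_c240_200_5.png

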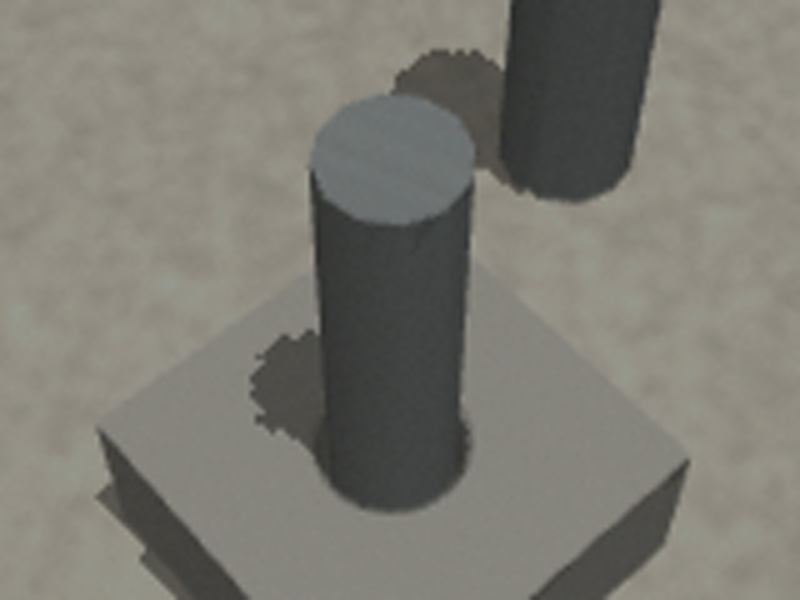

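Emit:
{"method": "step_arm", "body": {
  "deltas": [
    {"translation": [-0.1,-0.1,4],"rot": [0,0,0]},
    {"translation": [-0.1,-0.1,8.1],"rot": [0,0,0]},
    {"translation": [-0.1,-0.1,8.1],"rot": [0,0,0]},
    {"translation": [-0.1,-0.1,8.1],"rot": [0,0,0]}
  ]
}}

```text
clock: 4.92
eef_pos: [456.9, 50.9, 160.7]
tcp_rot: [-3.137, -0.96, 0.781]
contact_force: [-0.8, -0.1, 0.2]
opening: 1.0
```

```bash
python3 - <<'E'
from h import *
grab('wrist','w4')
delta([547.6,140.7,72],tool_R(35,np.radians(-45)),0)
E
```

```text
tcp tgt [457.8  50.9 160.9] delta cm [0.06 0.07 0.07] rot [-0.0001  0.     -0.0032] deg 0.2
```

View pics/w4.png

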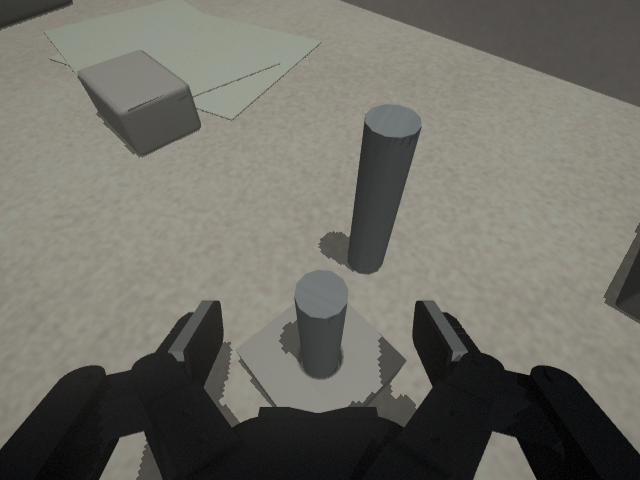

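Emit:
{"method": "step_arm", "body": {
  "deltas": [
    {"translation": [0.05,0.07,0.07]},
    {"translation": [0.05,0.07,0.07]},
    {"translation": [0.05,0.07,0.07]},
    {"translation": [0.05,0.07,0.07]},
    {"translation": [0.05,0.07,0.07]},
    {"translation": [0.05,0.07,0.07]}
  ],
  "grip": 255,
  "squeeze": 40
}}

```text
schema error: expected keys translation, rot
```

```bash
python3 - <<'E'
from h import *
s=readout.sense();print(s['opening']*85,s['contact_force'],s['wrist_torque'])
grab('wrist','w5');grab('scene','s5');crop('w5',220,230,200,150,4)
print(proj(load('w5'),[547.6,140.7,100]))
E
```

```text
85.13893019391612 [-0.01169724 -0.04750026  0.98785208] [-0.26605852  0.2597396   0.04167437]
[320.26804139 291.49860044]
```

View pics/w5_c220_230_4.png

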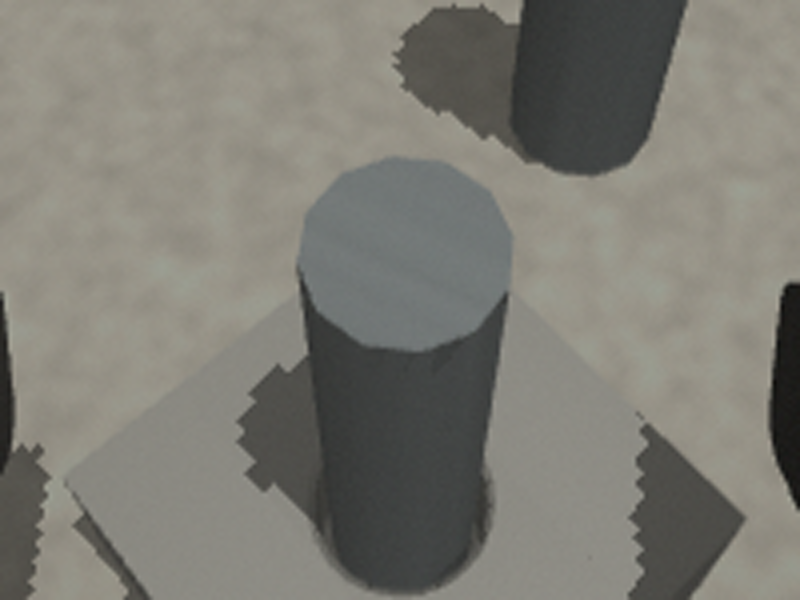

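Emit:
{"method": "step_arm", "body": {
  "deltas": [
    {"translation": [0.05,0.07,0.07],"rot": [0,0,0]},
    {"translation": [0.05,0.07,0.07],"rot": [0,0,0]},
    {"translation": [0.05,0.07,0.07],"rot": [0,0,0]},
    {"translation": [0.05,0.07,0.07],"rot": [0,0,0]},
    {"translation": [0.05,0.07,0.07],"rot": [0,0,0]},
    {"translation": [0.05,0.07,0.07],"rot": [0,0,0]}
  ],
  "grip": 255,
  "squeeze": 40
}}

```text
clock: 5.82
eef_pos: [457.6, 51.7, 159.8]
tcp_rot: [-3.135, -0.959, 0.779]
contact_force: [-1.0, -0.9, 1.5]
opening: 0.222
```

```bash
python3 - <<'E'
from h import *
s=readout.sense();print(s['opening']*85,s['contact_force'],s['wrist_torque'])
delta([547.6,140.7,72],tool_R(35,np.radians(-45)),0)
grab('wrist','w6')
print(proj(load('w6'),[547.6,140.7,100]))
delta([547.6,140.7,122],tool_R(35,np.radians(-45)),0)
R=tool_R(35)
delta(np.array([490,-200,380])+R[:,2]*155,R,0)
E
```

```text
18.902725153711195 [-0.97978642 -0.90130071  1.45057316] [-0.25345469  0.18293219  0.00927608]
tcp tgt [457.8  50.9 160.9] delta cm [ 0.07  0.07 -0.09] rot [-0.0015  0.0012 -0.0038] deg 0.2
[320.80021461 292.95294196]
tcp tgt [457.8  50.9 210.9] delta cm [ 4.17  0.05 -2.97] rot [-0.0015  0.0012 -0.0038] deg 0.2
tcp tgt [ 490. -200.  380.] delta cm [  9.19  20.01 -25.37] rot [ 6.417e-01 -4.000e-04 -4.545e-01] deg 45.1
```

View pics/w6.png

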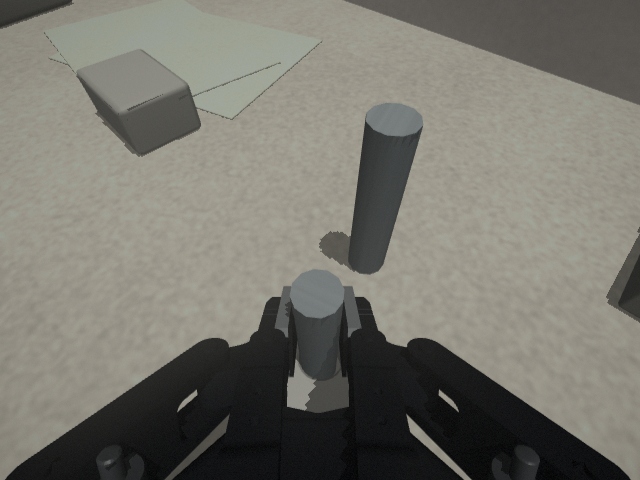

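Emit:
{"method": "step_arm", "body": {
  "deltas": [
    {"translation": [1.2,0,-0.86],"rot": [0,0,0]},
    {"translation": [2.5,0,-1.72],"rot": [0,0,0]},
    {"translation": [4.1,0,-2.87],"rot": [0,0,0]},
    {"translation": [6.15,0,-4.3],"rot": [0,0,0]},
    {"translation": [6.15,0,-4.3],"rot": [0,0,0]}
  ]
}}

```text
clock: 6.5
eef_pos: [458.2, 51.5, 236.0]
tcp_rot: [-3.139, -0.96, 0.783]
contact_force: [0.4, 0.2, -1.6]
opening: 0.22
```

```bash
python3 - <<'E'
from h import *
s=readout.sense();print(s['opening']*85,s['contact_force'],s['wrist_torque'])
grab('wrist','w7');grab('scene','s7')
R=tool_R(35)
delta(np.array([480,-230,360])+R[:,2]*155,R,0)
crop('s7',300,200,120,140,5)
E
```

```text
18.739240399856904 [ 0.42223095  0.19938642 -1.56935826] [-0.33334749  0.36141291  0.00737573]
tcp tgt [ 480. -230.  360.] delta cm [ -0.2   21.45 -22.24] rot [ 6.418e-01  3.000e-04 -4.542e-01] deg 45.0
```

View pics/w7.png

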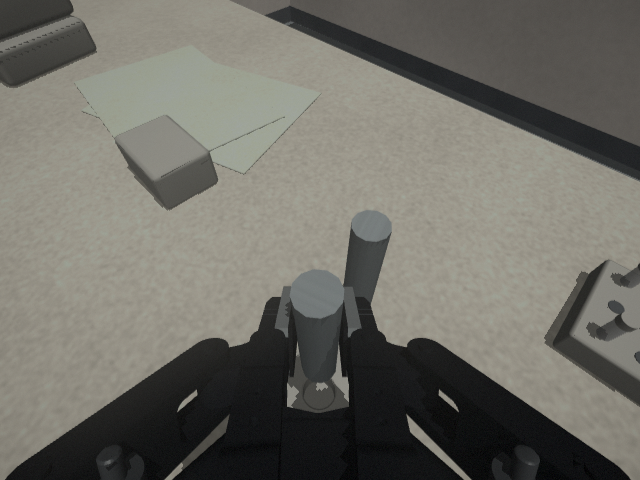

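View pics/s7.png

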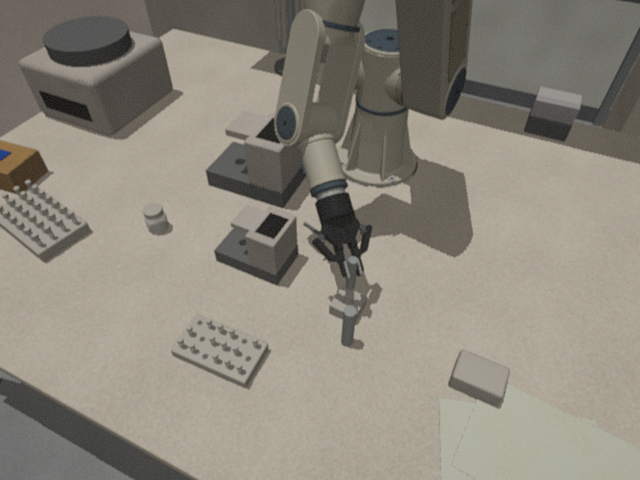

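```bash
cat >> h.py <<'E'
R6=Ro.from_euler('xyz',[-3.135,-0.959,0.779]).as_matrix();P6=np.array([457.6,51.7,159.8])
AX=R6.T@np.array([0,0,1.]); TOP=R6.T@(np.array([547.6,140.7,100])-P6); TOP[1]=0; 
AXP=AX.copy(); 
WELL=np.array([502.7,-163.8,40.]); YAW=-0.012
EROD=np.degrees(np.arctan2(AX[2]*-1,AX[0]))  # tool elevation when rod upright
def pose(th,yl,zl,dx=0):
    """lean th deg (top to reader front), front low corner at yl (reader back axis, rel. well), height zl rel mouth"""
    R=tool_R(EROD-th,YAW); ax=R@AX; b=Ro.from_euler('z',YAW).apply([0,1,0]); xr=Ro.from_euler('z',YAW).apply([1,0,0])
    u=np.cross(ax,xr)*1.0; u=u/np.linalg.norm(u); u=u if u@b>0 else -u
    foot=WELL+b*yl+xr*dx+[0,0,zl]+u*10
    top=foot+90*ax
    return top-R@TOP,R
def dpose(th,yl,zl,dx=0):
    t,R=pose(th,yl,zl,dx); s,Rc,p=cur()
    print('th',th,'yl',yl,'zl',zl,'tcp',t.round(1),'d',(Rc.T@(t-p)/10).round(3),'rot',Ro.from_matrix(Rc.T@R).as_rotvec().round(4))
def rodstate():
    s,R,p=cur(); ax=R@AX; top=p+R@TOP; foot=top-90*ax; Z=Ro.from_euler('z',-YAW)
    a=Z.apply(ax); f=Z.apply(foot-WELL); c=Z.apply(top-WELL)
    th=np.degrees(np.arctan2(-a[1],a[2])); tt=np.radians(th)
    print('t',round(s['clock'],2),'lean',th.round(2),'side',np.degrees(a[0]).round(2),'low corner y,z',(f[1]-10*np.cos(tt)).round(2),(f[2]-10*np.sin(tt)).round(2),'x',f[0].round(2),'top rear y,z',(c[1]+10*np.cos(tt)).round(1),(c[2]+10*np.sin(tt)).round(1),'F',s['contact_force'].round(1),'T',s['wrist_torque'].round(2),'open',round(s['opening']*85,1))
E
python3 - <<'E'
from h import *
print(AX,TOP,EROD, TOP-90*AX)
R=tool_R(EROD)
delta(np.array([458,51,300])+R[:,2]*155,R,0)
delta(np.array([480,-230,360])+R[:,2]*155,R,0)
dpose(13,-60,40)
dpose(13,-8,12)
E
```

```text
[ 0.81861764 -0.00378639 -0.57432641] [ 23.74306311   0.         137.95889256] 35.052762031729074 [-49.93252438   0.34077509 189.64826942]
tcp tgt [458.  51. 300.] delta cm [ 5.35  0.03 -3.78] rot [ 6.416e-01 -6.000e-04 -4.545e-01] deg 45.0
tcp tgt [ 480. -230.  360.] delta cm [ -0.2   21.45 -22.24] rot [ 6.416e-01 -6.000e-04 -4.545e-01] deg 45.0
th 13 yl -60 zl 40 tcp [ 499.9 -371.1  199.7] d [-18.206  32.896 -20.053] rot [ 0.6798  0.2149 -0.3739]
th 13 yl -8 zl 12 tcp [ 500.5 -319.1  171.7] d [-18.369  29.27  -15.395] rot [ 0.6798  0.2149 -0.3739]
```

```bash
python3 - <<'E'
from h import *
R=tool_R(EROD)
delta(np.array([490,-340,350])+R[:,2]*155,R,0)
E
```

```text
tcp tgt [ 490. -340.  350.] delta cm [ -5.06  29.95 -27.46] rot [ 6.416e-01 -6.000e-04 -4.545e-01] deg 45.0
```

Emit:
{"method": "step_arm", "body": {
  "deltas": [
    {"translation": [5.3,0,-3.8],"rot": [0,0,0]},
    {"translation": [0,10,-12],"rot": [0.16,0,-0.113]},
    {"translation": [-5,30,-27.5],"rot": [0.32,0,-0.226]},
    {"translation": [-5,30,-27.5],"rot": [0.48,0,-0.34]},
    {"translation": [-5,30,-27.5],"rot": [0.642,-0.001,-0.455]},
    {"translation": [-5,30,-27.5],"rot": [0.642,-0.001,-0.455]},
    {"translation": [-5,30,-27.5],"rot": [0.642,-0.001,-0.455]},
    {"translation": [-5,30,-27.5],"rot": [0.642,-0.001,-0.455]}
  ]
}}

```text
clock: 7.6
eef_pos: [490.6, -343.1, 349.2]
tcp_rot: [-3.141, -0.961, 1.57]
contact_force: [0.1, 0.2, -1.0]
opening: 0.219
```

```bash
python3 - <<'E'
from h import *
rodstate()
dpose(13,-60,40)
dpose(13,-60,12)
E
```

```text
t 7.6 lean 0.14 side -0.19 low corner y,z -62.54 159.63 x -11.17 top rear y,z -42.7 249.7 F [ 0.1  0.2 -1. ] T [-0.5  -0.03 -0.03] open 18.6
th 13 yl -60 zl 40 tcp [ 499.9 -371.1  199.7] d [-13.851   0.939   6.262] rot [-0.0103  0.2246  0.0051]
th 13 yl -60 zl 12 tcp [ 499.9 -371.1  171.7] d [-16.147   0.94    7.865] rot [-0.0103  0.2246  0.0051]
```

Emit:
{"method": "step_arm", "body": {
  "deltas": [
    {"translation": [-13.8,0.94,6.2],"rot": [-0.01,0.16,0.005]},
    {"translation": [-13.8,0.94,6.2],"rot": [-0.01,0.225,0.005]},
    {"translation": [-13.8,0.94,6.2],"rot": [-0.01,0.225,0.005]},
    {"translation": [-16.1,0.94,7.86],"rot": [-0.01,0.225,0.005]},
    {"translation": [-16.1,0.94,7.86],"rot": [-0.01,0.225,0.005]},
    {"translation": [-16.1,0.94,7.86],"rot": [-0.01,0.225,0.005]}
  ]
}}

```text
clock: 8.35
eef_pos: [500.0, -368.4, 173.8]
tcp_rot: [3.141, -1.186, 1.561]
contact_force: [0.1, 0.4, -0.7]
opening: 0.22
```

```bash
python3 - <<'E'
from h import *
rodstate()
grab('wrist','w8');grab('scene','s8')
dpose(13,-8,12)
dpose(13,-8,4)
crop('s8',180,160,140,110,5)
E
```

```text
t 8.35 lean 12.98 side -0.22 low corner y,z -57.35 14.03 x -0.08 top rear y,z -58.1 106.2 F [ 0.1  0.4 -0.7] T [-0.55  0.05 -0.01] open 18.7
th 13 yl -8 zl 12 tcp [ 500.5 -319.1  171.7] d [ 1.586 -0.024  4.707] rot [-0.0008  0.0022  0.002 ]
th 13 yl -8 zl 4 tcp [ 500.5 -319.1  163.7] d [ 0.845 -0.026  5.009] rot [-0.0008  0.0022  0.002 ]
```

View pics/w8.png

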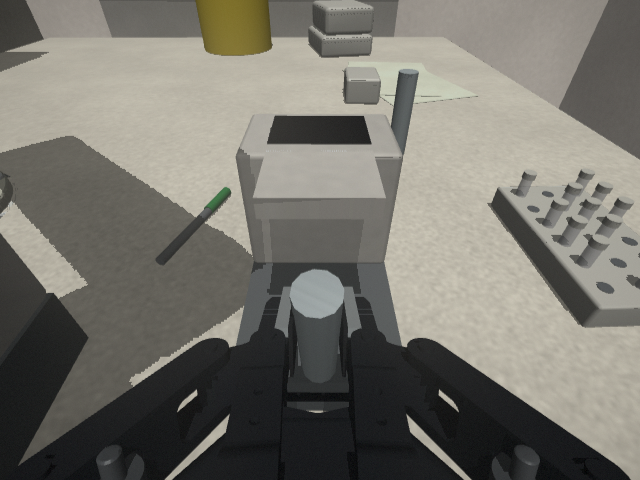

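View pics/s8_c180_160_5.png

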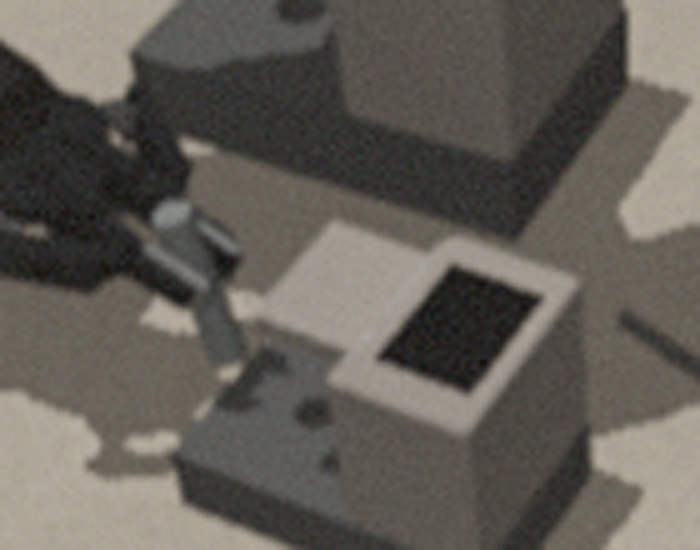

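Emit:
{"method": "step_arm", "body": {
  "deltas": [
    {"translation": [1.6,0,4.7],"rot": [-0.001,0.002,0.002]},
    {"translation": [1.6,0,4.7],"rot": [-0.001,0.002,0.002]},
    {"translation": [0.85,0,5.0],"rot": [-0.001,0.002,0.002]},
    {"translation": [0.85,0,5.0],"rot": [-0.001,0.002,0.002]}
  ]
}}

```text
clock: 8.95
eef_pos: [500.5, -319.7, 162.6]
tcp_rot: [-3.14, -1.186, 1.556]
contact_force: [0.6, 0.3, -1.1]
opening: 0.221
```

```bash
python3 - <<'E'
from h import *
rodstate()
grab('wrist','w9');grab('scene','s9')
crop('s9',190,180,130,100,6);crop('w9',220,220,200,150,4)
for z in(3,1,0,-1,-2,-3):dpose(13,-8,z)
E
```

```text
t 8.95 lean 12.98 side -0.19 low corner y,z -8.71 2.84 x 0.08 top rear y,z -9.4 95.0 F [ 0.6  0.3 -1.1] T [-0.61  0.   -0.04] open 18.8
th 13 yl -8 zl 3 tcp [ 500.5 -319.1  162.7] d [0.022 0.    0.062] rot [ 0.0007 -0.0001 -0.0011]
th 13 yl -8 zl 1 tcp [ 500.5 -319.1  160.7] d [-0.163  0.001  0.137] rot [ 0.0007 -0.0001 -0.0011]
th 13 yl -8 zl 0 tcp [ 500.5 -319.1  159.7] d [-0.256  0.001  0.175] rot [ 0.0007 -0.0001 -0.0011]
th 13 yl -8 zl -1 tcp [ 500.5 -319.1  158.7] d [-0.348  0.001  0.212] rot [ 0.0007 -0.0001 -0.0011]
th 13 yl -8 zl -2 tcp [ 500.5 -319.1  157.7] d [-0.441  0.001  0.25 ] rot [ 0.0007 -0.0001 -0.0011]
th 13 yl -8 zl -3 tcp [ 500.5 -319.1  156.7] d [-0.534  0.001  0.288] rot [ 0.0007 -0.0001 -0.0011]
```

View pics/w9_c220_220_4.png

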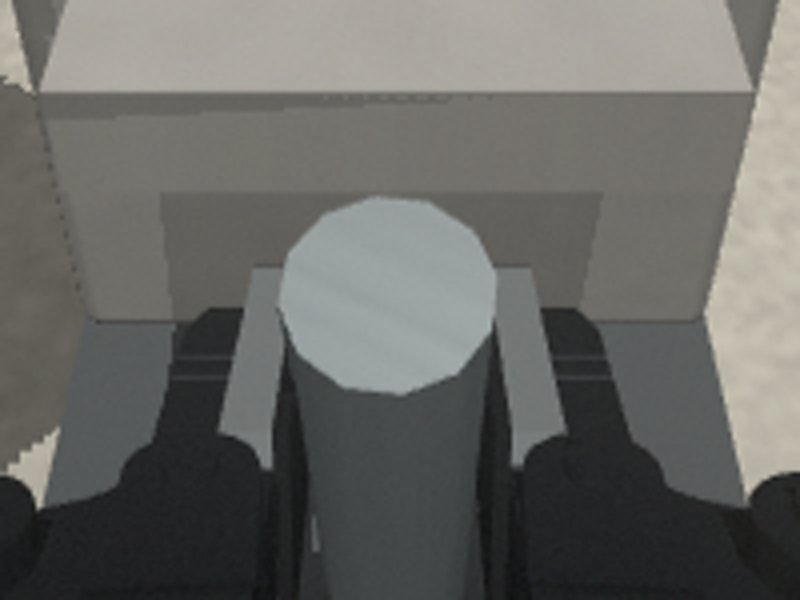

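View pics/s9_c190_180_6.png

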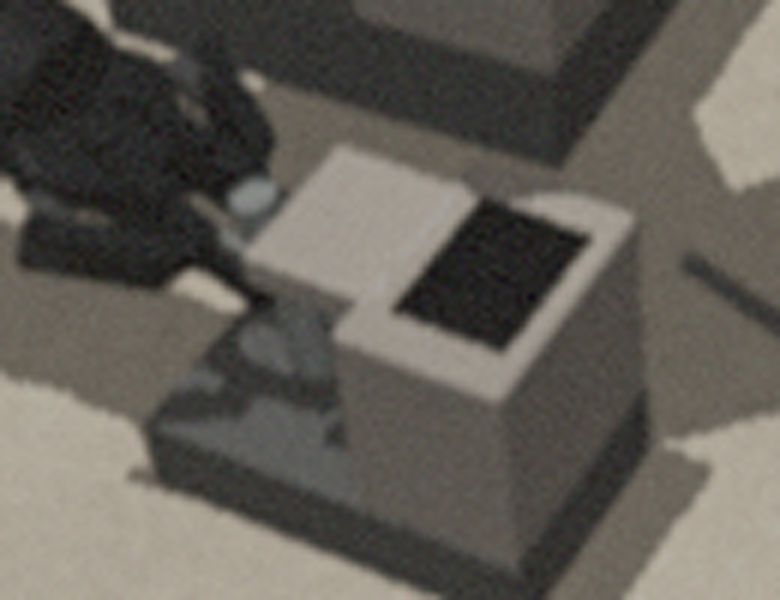

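```bash
python3 - <<'E'
from h import *
np.set_printoptions(precision=2,suppress=True)
f=load('w9');q=lambda x,y:(220+(x+.5)/4-.5,220+(y+.5)/4-.5)
s,R,p=cur();top=p+R@TOP;print('model rod top',top,'img',atz(f,q(388,296),top[2]),'proj model',proj(f,top))
print('rod edges',atz(f,q(279,296),top[2])[0],atz(f,q(496,296),top[2])[0])
for a,z in(((40,92),140),((755,92),140),((95,320),40),((705,320),40)): print(a,atz(f,q(*a),z))
s9=load('s9');q6=lambda x,y:(190+(x+.5)/6-.5,180+(y+.5)/6-.5)
print('scene rod top',q6(253,197),proj(s9,top))
E
```

```text
model rod top [ 502.25 -182.96  132.98] img [ 501.36 -182.86  132.98] proj model [319.09 293.8 ]
rod edges 491.54605573522235 511.0840570062238
(40, 92) [ 467.46 -162.57  140.  ]
(755, 92) [ 537.54 -163.47  140.  ]
(95, 320) [ 450.02 -109.46   40.  ]
(705, 320) [ 557.99 -110.82   40.  ]
scene rod top (231.75, 212.41666666666666) [231.09 211.98]
```

```bash
cat >> h.py <<'E'
AX[1]=0;AX/=np.linalg.norm(AX);TOP[1]=-0.8
E
python3 - <<'E'
from h import *
rodstate()
for z in(2,1,0,-1,-2,-3):dpose(13,-8,z)
E
```

```text
t 9.05 lean 13.0 side 0.03 low corner y,z -8.65 3.04 x -1.07 top rear y,z -9.4 95.2 F [ 0.2 -0.5 -0.5] T [-0.6  0.  -0. ] open 18.6
th 13 yl -8 zl 2 tcp [ 501.6 -319.1  161.7] d [-0.07   0.115  0.1  ] rot [ 0.0007 -0.0001 -0.0011]
th 13 yl -8 zl 1 tcp [ 501.6 -319.1  160.7] d [-0.163  0.115  0.137] rot [ 0.0007 -0.0001 -0.0011]
th 13 yl -8 zl 0 tcp [ 501.6 -319.1  159.7] d [-0.256  0.115  0.175] rot [ 0.0007 -0.0001 -0.0011]
th 13 yl -8 zl -1 tcp [ 501.6 -319.1  158.7] d [-0.348  0.115  0.212] rot [ 0.0007 -0.0001 -0.0011]
th 13 yl -8 zl -2 tcp [ 501.6 -319.1  157.7] d [-0.441  0.115  0.25 ] rot [ 0.0007 -0.0001 -0.0011]
th 13 yl -8 zl -3 tcp [ 501.6 -319.1  156.7] d [-0.534  0.115  0.288] rot [ 0.0007 -0.0001 -0.0011]
```

Emit:
{"method": "step_arm", "body": {
  "deltas": [
    {"translation": [-0.07,0.11,0.1],"rot": [0,0,0]},
    {"translation": [-0.16,0.11,0.14],"rot": [0,0,0]},
    {"translation": [-0.26,0.11,0.18],"rot": [0,0,0]},
    {"translation": [-0.35,0.11,0.21],"rot": [0,0,0]},
    {"translation": [-0.35,0.11,0.21],"rot": [0,0,0]}
  ]
}}

```text
clock: 9.68
eef_pos: [501.5, -318.4, 158.7]
tcp_rot: [-3.138, -1.186, 1.555]
contact_force: [0.6, 0.6, -1.2]
opening: 0.22
```

```bash
python3 - <<'E'
from h import *
rodstate()
for z in(-1,-2,-3,-4):dpose(13,-8,z)
E
```

```text
t 9.68 lean 13.02 side 0.07 low corner y,z -7.24 -1.0 x -0.19 top rear y,z -8.0 91.2 F [ 0.6  0.6 -1.2] T [-0.57  0.04 -0.01] open 18.7
th 13 yl -8 zl -1 tcp [ 501.6 -319.1  158.7] d [-0.022  0.01  -0.069] rot [-0.0001 -0.0003 -0.0013]
th 13 yl -8 zl -2 tcp [ 501.6 -319.1  157.7] d [-0.115  0.011 -0.031] rot [-0.0001 -0.0003 -0.0013]
th 13 yl -8 zl -3 tcp [ 501.6 -319.1  156.7] d [-0.208  0.011  0.006] rot [-0.0001 -0.0003 -0.0013]
th 13 yl -8 zl -4 tcp [ 501.6 -319.1  155.7] d [-0.3    0.011  0.044] rot [-0.0001 -0.0003 -0.0013]
```

Emit:
{"method": "step_arm", "body": {
  "deltas": [
    {"translation": [-0.11,0,-0.03],"rot": [0,0,0]},
    {"translation": [-0.21,0,0.01],"rot": [0,0,0]},
    {"translation": [-0.21,0,0.01],"rot": [0,0,0]}
  ]
}}

```text
clock: 10.05
eef_pos: [501.5, -319.0, 156.7]
tcp_rot: [-3.138, -1.186, 1.555]
contact_force: [-0.3, -0.6, -0.9]
opening: 0.22
```

```bash
python3 - <<'E'
from h import *
rodstate()
for z in(-3,-4,-5):dpose(13,-8.5,z)
dpose(11,-9,-4)
E
```

```text
t 10.05 lean 13.02 side 0.07 low corner y,z -7.91 -3.0 x -0.22 top rear y,z -8.7 89.2 F [-0.3 -0.6 -0.9] T [-0.57 -0.04 -0.03] open 18.7
th 13 yl -8.5 zl -3 tcp [ 501.6 -319.6  156.7] d [-0.015  0.012 -0.053] rot [-0.0002 -0.0004 -0.0013]
th 13 yl -8.5 zl -4 tcp [ 501.6 -319.6  155.7] d [-0.108  0.012 -0.015] rot [-0.0002 -0.0004 -0.0013]
th 13 yl -8.5 zl -5 tcp [ 501.6 -319.6  154.7] d [-0.201  0.012  0.022] rot [-0.0002 -0.0004 -0.0013]
th 11 yl -9 zl -4 tcp [ 501.7 -315.8  160.8] d [0.503 0.011 0.144] rot [-0.0002 -0.0353 -0.0013]
```

Emit:
{"method": "step_arm", "body": {
  "deltas": [
    {"translation": [-0.11,0.01,-0.02],"rot": [0,0,0]},
    {"translation": [-0.2,0.01,0.02],"rot": [0,0,0]},
    {"translation": [-0.2,0.01,0.02],"rot": [0,0,0]}
  ]
}}

```text
clock: 10.42
eef_pos: [501.5, -319.6, 154.7]
tcp_rot: [-3.137, -1.186, 1.555]
contact_force: [-1.2, 0.4, -0.4]
opening: 0.219
```

```bash
python3 - <<'E'
from h import *
rodstate()
E
```

```text
t 10.43 lean 13.02 side 0.09 low corner y,z -8.47 -4.95 x -0.35 top rear y,z -9.3 87.2 F [-1.2  0.4 -0.4] T [-0.53  0.2   0.35] open 18.6
```

Emit:
{"method": "step_arm", "body": {
  "deltas": [
    {"translation": [0,-0.05,0],"rot": [0,0,0]},
    {"translation": [0,-0.05,0],"rot": [0,0,0]}
  ]
}}

```text
clock: 10.68
eef_pos: [501.2, -319.6, 154.8]
tcp_rot: [-3.139, -1.186, 1.556]
contact_force: [-0.6, -1.2, -2.6]
opening: 0.221
```

```bash
python3 - <<'E'
from h import *
rodstate()
E
```

```text
t 10.68 lean 13.0 side 0.05 low corner y,z -8.56 -4.89 x -0.49 top rear y,z -9.3 87.3 F [-0.6 -1.2 -2.6] T [-0.63  0.05  0.05] open 18.8
```

Emit:
{"method": "step_arm", "body": {
  "deltas": [
    {"translation": [-0.02,0,-0.05],"rot": [0,0,0]},
    {"translation": [-0.02,0,-0.05],"rot": [0,0,0]}
  ]
}}

```text
clock: 10.92
eef_pos: [501.2, -320.2, 154.9]
tcp_rot: [-3.139, -1.186, 1.556]
contact_force: [-1.2, -0.1, -0.2]
opening: 0.224
```

```bash
python3 - <<'E'
from h import *
rodstate()
E
```

```text
t 10.93 lean 13.02 side 0.05 low corner y,z -9.07 -4.8 x -0.49 top rear y,z -9.9 87.4 F [-1.2 -0.1 -0.2] T [-0.58  0.04  0.1 ] open 19.0
```

Emit:
{"method": "step_arm", "body": {
  "deltas": [
    {"translation": [-0.02,0,-0.05],"rot": [0,0,0]},
    {"translation": [-0.02,0,-0.05],"rot": [0,0,0]}
  ]
}}

```text
clock: 11.18
eef_pos: [501.1, -320.6, 154.8]
tcp_rot: [-3.138, -1.186, 1.555]
contact_force: [-1.1, 1.8, -0.9]
opening: 0.22
```

```bash
python3 - <<'E'
from h import *
rodstate()
E
```

```text
t 11.18 lean 13.03 side 0.07 low corner y,z -9.48 -4.8 x -0.6 top rear y,z -10.3 87.4 F [-1.1  1.8 -0.9] T [-0.48  0.04  0.07] open 18.7
```

Emit:
{"method": "step_arm", "body": {
  "deltas": [
    {"translation": [-0.02,0,-0.05],"rot": [0,0,0]},
    {"translation": [-0.02,0,-0.05],"rot": [0,0,0]}
  ]
}}

```text
clock: 11.42
eef_pos: [501.1, -321.1, 154.8]
tcp_rot: [-3.138, -1.187, 1.555]
contact_force: [-0.1, 2.6, -0.9]
opening: 0.224
```

```bash
python3 - <<'E'
from h import *
rodstate()
E
```

```text
t 11.43 lean 13.04 side 0.08 low corner y,z -9.93 -4.79 x -0.68 top rear y,z -10.8 87.4 F [-0.1  2.6 -0.9] T [-0.27  0.06  0.02] open 19.0
```

Emit:
{"method": "step_arm", "body": {
  "deltas": [
    {"translation": [-0.02,0,-0.05],"rot": [0,0,0]},
    {"translation": [-0.02,0,-0.05],"rot": [0,0,0]}
  ]
}}

```text
clock: 11.68
eef_pos: [501.1, -321.6, 154.8]
tcp_rot: [-3.138, -1.187, 1.555]
contact_force: [-0.8, 3.6, -1.7]
opening: 0.219
```

```bash
python3 - <<'E'
from h import *
rodstate()
grab('wrist','w10');crop('w10',220,220,200,150,4)
E
```

```text
t 11.68 lean 13.05 side 0.08 low corner y,z -10.38 -4.81 x -0.7 top rear y,z -11.2 87.4 F [-0.8  3.6 -1.7] T [-0.15  0.    0.12] open 18.6
```

View pics/w10_c220_220_4.png

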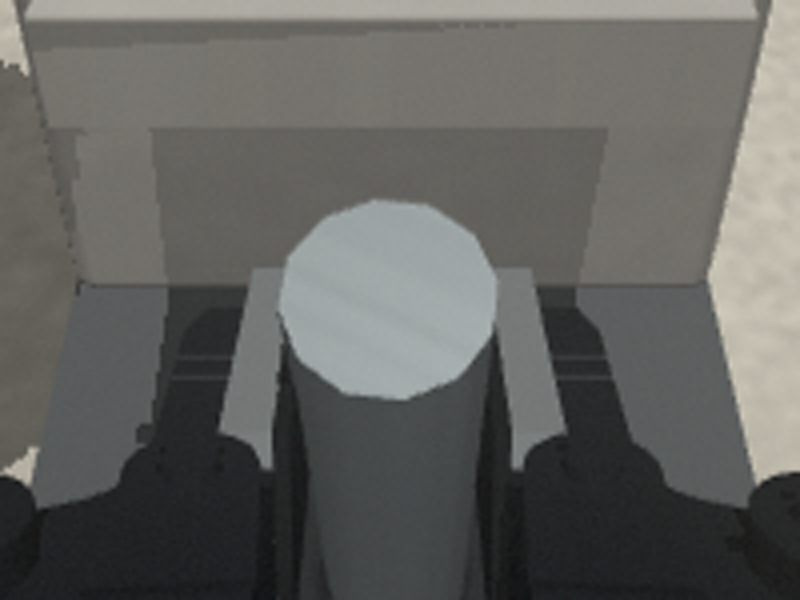

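```bash
python3 - <<'E'
from h import *
dpose(13,-9.25,-5,-.5)
dpose(11,-9.25,-5.5,-.5)
dpose(9,-9.25,-6.3,-.5)
E
```

```text
th 13 yl -9.25 zl -5 tcp [ 501.1 -320.3  154.7] d [0.041 0.003 0.118] rot [-0.0004 -0.0008 -0.0014]
th 11 yl -9.25 zl -5.5 tcp [ 501.2 -316.1  159.3] d [0.624 0.003 0.343] rot [-0.0004 -0.0357 -0.0014]
th 9 yl -9.25 zl -6.3 tcp [ 501.2 -311.6  163.4] d [1.172 0.002 0.601] rot [-0.0004 -0.0706 -0.0013]
```

Emit:
{"method": "step_arm", "body": {
  "deltas": [
    {"translation": [0.04,0,0.12],"rot": [0,0,0]},
    {"translation": [0.33,0,0.23],"rot": [0,-0.018,0]},
    {"translation": [0.62,0,0.34],"rot": [0,-0.036,-0.001]},
    {"translation": [0.62,0,0.34],"rot": [0,-0.036,-0.001]}
  ]
}}

```text
clock: 12.22
eef_pos: [501.2, -316.2, 159.8]
tcp_rot: [3.141, -1.149, 1.559]
contact_force: [-1.8, 2.0, 0.2]
opening: 0.22
```

```bash
python3 - <<'E'
from h import *
rodstate()
dpose(11,-9.25,-5.5,-.5)
dpose(9,-9.25,-6.3,-.5)
E
```

```text
t 12.22 lean 10.89 side -0.0 low corner y,z -9.6 -5.31 x -0.52 top rear y,z -7.0 86.8 F [-1.8  2.   0.2] T [-0.33  0.22  0.23] open 18.7
th 11 yl -9.25 zl -5.5 tcp [ 501.2 -316.1  159.3] d [-0.038 -0.003  0.029] rot [-0.0004  0.0019  0.0003]
th 9 yl -9.25 zl -6.3 tcp [ 501.2 -311.6  163.4] d [ 0.519 -0.003  0.266] rot [-0.0004 -0.033   0.0003]
```

Emit:
{"method": "step_arm", "body": {
  "deltas": [
    {"translation": [0.24,-0.04,0.15],"rot": [0,-0.016,0]},
    {"translation": [0.52,-0.04,0.27],"rot": [0,-0.033,0]},
    {"translation": [0.52,-0.04,0.27],"rot": [0,-0.033,0]}
  ]
}}

```text
clock: 12.6
eef_pos: [501.0, -311.7, 163.3]
tcp_rot: [3.141, -1.116, 1.559]
contact_force: [0.0, 0.8, -1.4]
opening: 0.219
```

```bash
python3 - <<'E'
from h import *
rodstate()
dpose(9,-9.25,-6.3,-.9)
dpose(7,-9.25,-7.5,-.9)
E
```

```text
t 12.6 lean 9.0 side -0.02 low corner y,z -9.3 -6.46 x -0.69 top rear y,z -3.6 85.6 F [ 0.   0.8 -1.4] T [-0.49  0.1   0.06] open 18.6
th 9 yl -9.25 zl -6.3 tcp [ 500.8 -311.6  163.4] d [ 0.016 -0.018 -0.003] rot [0.0001 0.0001 0.0003]
th 7 yl -9.25 zl -7.5 tcp [ 500.9 -307.   167. ] d [ 0.538 -0.018  0.255] rot [ 0.0001 -0.0349  0.0003]
```

Contact forces are small. I'll continue straightening.

Emit:
{"method": "step_arm", "body": {
  "deltas": [
    {"translation": [0.26,-0.01,0.13],"rot": [0,-0.017,0]},
    {"translation": [0.54,-0.02,0.26],"rot": [0,-0.035,0]},
    {"translation": [0.54,-0.02,0.26],"rot": [0,-0.035,0]}
  ]
}}

```text
clock: 12.98
eef_pos: [500.8, -306.9, 167.0]
tcp_rot: [3.141, -1.081, 1.559]
contact_force: [0.3, 0.2, -1.1]
opening: 0.223
```

```bash
python3 - <<'E'
from h import *
rodstate()
dpose(7,-9.25,-7.5,-.8)
dpose(5.5,-9.25,-9.0,-.8)
grab('wrist','w11');crop('w11',220,220,200,150,4);grab('scene','s11');crop('s11',190,180,130,100,6)
s,R,p=cur();print(proj(load('w11'),p+R@TOP))
E
```

```text
t 12.97 lean 7.01 side -0.01 low corner y,z -9.09 -7.4 x -0.97 top rear y,z -0.2 84.4 F [ 0.3  0.2 -1.1] T [-0.6   0.03 -0.04] open 19.0
th 7 yl -9.25 zl -7.5 tcp [ 501. -307.  167.] d [-0.013  0.017 -0.009] rot [-0.     -0.0002  0.0003]
th 5.5 yl -9.25 zl -9.0 tcp [ 501.  -303.4  168.9] d [0.327 0.017 0.214] rot [-0.     -0.0263  0.0003]
[316.72163652 294.60606908]
```

View pics/w11_c220_220_4.png

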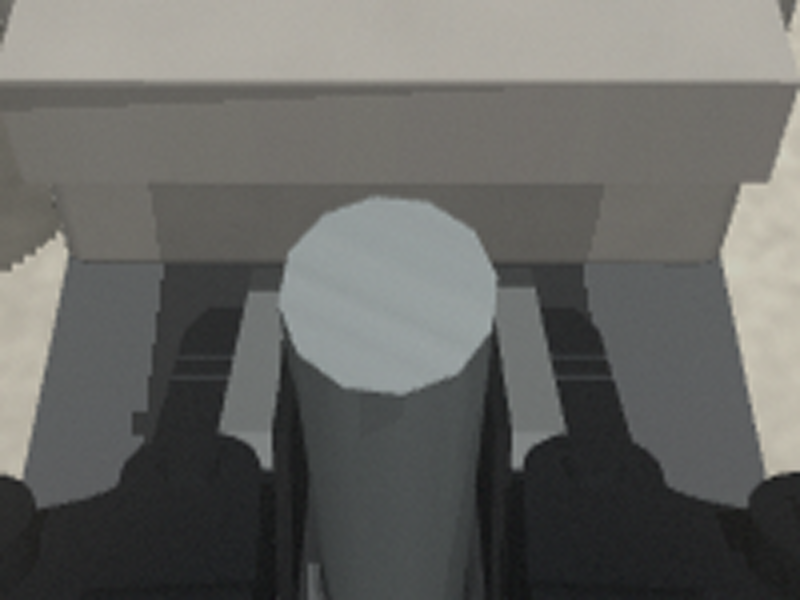

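View pics/s11_c190_180_6.png

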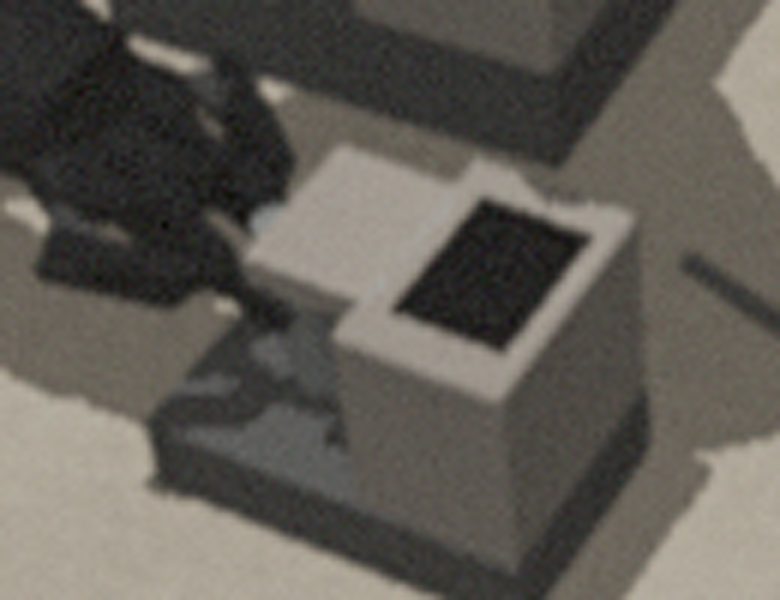

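Emit:
{"method": "step_arm", "body": {
  "deltas": [
    {"translation": [-0.08,0.01,0.06],"rot": [0,0,0]},
    {"translation": [0.12,0.02,0.14],"rot": [0,-0.013,0]},
    {"translation": [0.33,0.02,0.21],"rot": [0,-0.026,0]},
    {"translation": [0.33,0.02,0.21],"rot": [0,-0.026,0]}
  ]
}}

```text
clock: 13.58
eef_pos: [501.0, -303.4, 168.9]
tcp_rot: [3.141, -1.056, 1.559]
contact_force: [0.5, 0.7, -1.3]
opening: 0.223
```

```bash
python3 - <<'E'
from h import *
rodstate()
dpose(5.5,-9.25,-9,-.8)
dpose(5.5,-9.25,-10.0,-.8)
dpose(4,-9.25,-12,-.8)
E
```

```text
t 13.57 lean 5.54 side -0.0 low corner y,z -9.18 -8.93 x -0.82 top rear y,z 2.0 82.6 F [ 0.5  0.7 -1.3] T [-0.57  0.01 -0.01] open 18.9
th 5.5 yl -9.25 zl -9 tcp [ 501.  -303.4  168.9] d [0.001 0.    0.001] rot [-0.0001 -0.0006  0.0002]
th 5.5 yl -9.25 zl -10.0 tcp [ 501.  -303.4  167.9] d [-0.086  0.     0.05 ] rot [-0.0001 -0.0006  0.0002]
th 4 yl -9.25 zl -12 tcp [ 501.1 -299.8  169.3] d [0.213 0.    0.301] rot [-0.0001 -0.0268  0.0002]
```

Emit:
{"method": "step_arm", "body": {
  "deltas": [
    {"translation": [-0.05,0,0.08],"rot": [0,-0.005,0]},
    {"translation": [0.08,0,0.19],"rot": [0,-0.016,0]},
    {"translation": [0.21,0,0.3],"rot": [0,-0.027,0]},
    {"translation": [0.21,0,0.3],"rot": [0,-0.027,0]}
  ]
}}

```text
clock: 14.08
eef_pos: [501.0, -299.8, 169.1]
tcp_rot: [-3.141, -1.029, 1.559]
contact_force: [0.3, -0.2, -1.7]
opening: 0.22
```

```bash
python3 - <<'E'
from h import *
rodstate()
dpose(4,-9.4,-12,-.8)
dpose(3,-9.4,-13.5,-.8)
dpose(2,-9.4,-15,-.8)
E
```

```text
t 14.07 lean 4.0 side 0.01 low corner y,z -9.31 -12.19 x -0.89 top rear y,z 4.4 79.0 F [ 0.3 -0.2 -1.7] T [-0.52  0.03 -0.03] open 18.7
th 4 yl -9.4 zl -12 tcp [ 501.1 -299.9  169.3] d [ 0.011  0.005 -0.018] rot [-0.0002  0.0001  0.    ]
th 3 yl -9.4 zl -13.5 tcp [ 501.1 -297.4  170. ] d [0.198 0.005 0.159] rot [-0.0002 -0.0174  0.    ]
th 2 yl -9.4 zl -15 tcp [ 501.1 -294.9  170.6] d [0.383 0.005 0.342] rot [-0.0002 -0.0349  0.    ]
```

```bash
python3 - <<'E'
from h import *
dpose(2,-9.45,-15,-.8)
dpose(1,-9.55,-17,-.8)
E
```

```text
th 2 yl -9.45 zl -15 tcp [ 501.1 -295.   170.6] d [0.381 0.005 0.338] rot [-0.0002 -0.0349  0.    ]
th 1 yl -9.55 zl -17 tcp [ 501.2 -292.5  170.7] d [0.517 0.005 0.543] rot [-0.0002 -0.0523  0.    ]
```

Emit:
{"method": "step_arm", "body": {
  "deltas": [
    {"translation": [0.1,0,0.08],"rot": [0,-0.009,0]},
    {"translation": [0.2,0,0.16],"rot": [0,-0.017,0]},
    {"translation": [0.29,0,0.25],"rot": [0,-0.026,0]},
    {"translation": [0.38,0,0.34],"rot": [0,-0.035,0]},
    {"translation": [0.38,0,0.34],"rot": [0,-0.035,0]}
  ]
}}

```text
clock: 14.7
eef_pos: [501.1, -295.0, 170.6]
tcp_rot: [-3.141, -0.994, 1.559]
contact_force: [0.2, 0.3, -1.2]
opening: 0.222
```

```bash
python3 - <<'E'
from h import *
rodstate()
dpose(1,-9.6,-17,-.8)
dpose(0,-9.7,-19,-.8)
dpose(0,-9.7,-23,-.8)
E
```

```text
t 14.7 lean 2.0 side 0.01 low corner y,z -9.45 -15.04 x -0.9 top rear y,z 7.4 75.6 F [ 0.2  0.3 -1.2] T [-0.51  0.03 -0.  ] open 18.8
th 1 yl -9.6 zl -17 tcp [ 501.2 -292.6  170.7] d [0.143 0.006 0.194] rot [-0.0002 -0.0174 -0.    ]
th 0 yl -9.7 zl -19 tcp [ 501.2 -290.1  170.8] d [0.284 0.006 0.4  ] rot [-0.0002 -0.0349 -0.    ]
th 0 yl -9.7 zl -23 tcp [ 501.2 -290.1  166.8] d [-0.051  0.006  0.618] rot [-0.0002 -0.0349 -0.    ]
```

Emit:
{"method": "step_arm", "body": {
  "deltas": [
    {"translation": [0.07,0,0.1],"rot": [0,-0.009,0]},
    {"translation": [0.14,0,0.19],"rot": [0,-0.017,0]},
    {"translation": [0.21,0,0.3],"rot": [0,-0.026,0]},
    {"translation": [0.28,0,0.4],"rot": [0,-0.035,0]},
    {"translation": [0.28,0,0.4],"rot": [0,-0.035,0]}
  ]
}}

```text
clock: 15.32
eef_pos: [501.1, -290.0, 170.7]
tcp_rot: [-3.141, -0.959, 1.559]
contact_force: [-0.6, -0.3, -1.4]
opening: 0.222
```

```bash
python3 - <<'E'
from h import *
rodstate()
dpose(0,-9.7,-19,-.8)
for z in(-21,-23,-24.,-25):dpose(0,-9.7,z,-.8)
E
```

```text
t 15.32 lean 0.0 side 0.01 low corner y,z -9.68 -19.07 x -0.95 top rear y,z 10.3 70.9 F [-0.6 -0.3 -1.4] T [-0.54  0.04  0.03] open 18.9
th 0 yl -9.7 zl -19 tcp [ 501.2 -290.1  170.8] d [ 0.005  0.009 -0.005] rot [-0.0003 -0.     -0.0001]
th 0 yl -9.7 zl -21 tcp [ 501.2 -290.1  168.8] d [-0.159  0.009  0.11 ] rot [-0.0003 -0.     -0.0001]
th 0 yl -9.7 zl -23 tcp [ 501.2 -290.1  166.8] d [-0.323  0.009  0.225] rot [-0.0003 -0.     -0.0001]
th 0 yl -9.7 zl -24.0 tcp [ 501.2 -290.1  165.8] d [-0.405  0.009  0.282] rot [-0.0003 -0.     -0.0001]
th 0 yl -9.7 zl -25 tcp [ 501.2 -290.1  164.8] d [-0.487  0.009  0.339] rot [-0.0003 -0.     -0.0001]
```

Upright with no contact load. Next I lower it to about −23.5 and check the force.

Emit:
{"method": "step_arm", "body": {
  "deltas": [
    {"translation": [-0.08,0.01,0.06],"rot": [0,0,0]},
    {"translation": [-0.16,0.01,0.11],"rot": [0,0,0]},
    {"translation": [-0.24,0.01,0.17],"rot": [0,0,0]},
    {"translation": [-0.32,0.01,0.23],"rot": [0,0,0]},
    {"translation": [-0.37,0.01,0.26],"rot": [0,0,0]},
    {"translation": [-0.37,0.01,0.26],"rot": [0,0,0]}
  ]
}}

```text
clock: 16.08
eef_pos: [501.2, -290.2, 166.1]
tcp_rot: [-3.141, -0.959, 1.558]
contact_force: [-0.2, -0.9, -2.0]
opening: 0.222
```

```bash
python3 - <<'E'
from h import *
rodstate()
for z in(-24,-24.5,-25):dpose(0,-9.7,z,-.8)
E
```

```text
t 16.07 lean 0.02 side 0.02 low corner y,z -9.79 -23.7 x -0.84 top rear y,z 10.2 66.3 F [-0.2 -0.9 -2. ] T [-0.48  0.02  0.02] open 18.9
th 0 yl -9.7 zl -24 tcp [ 501.2 -290.1  165.8] d [-0.015 -0.001  0.026] rot [-0.0002 -0.0003 -0.0003]
th 0 yl -9.7 zl -24.5 tcp [ 501.2 -290.1  165.3] d [-0.056 -0.001  0.055] rot [-0.0002 -0.0003 -0.0003]
th 0 yl -9.7 zl -25 tcp [ 501.2 -290.1  164.8] d [-0.096 -0.001  0.084] rot [-0.0002 -0.0003 -0.0003]
```

Emit:
{"method": "step_arm", "body": {
  "deltas": [
    {"translation": [-0.02,0,0.03],"rot": [0,0,0]},
    {"translation": [-0.06,0,0.06],"rot": [0,0,0]},
    {"translation": [-0.06,0,0.06],"rot": [0,0,0]}
  ]
}}

```text
clock: 16.45
eef_pos: [501.2, -290.0, 165.3]
tcp_rot: [-3.141, -0.959, 1.558]
contact_force: [-1.1, 0.0, -0.4]
opening: 0.22
```

Emit:
{"method": "step_arm", "body": {
  "deltas": [
    {"translation": [0,0,0],"rot": [0,0,0]},
    {"translation": [0,0,0],"rot": [0,0,0]},
    {"translation": [0,0,0],"rot": [0,0,0]},
    {"translation": [0,0,0],"rot": [0,0,0]}
  ],
  "grip": 160
}}

```text
clock: 16.95
eef_pos: [501.2, -290.1, 165.3]
tcp_rot: [-3.141, -0.959, 1.559]
contact_force: [-0.0, 0.2, 0.6]
opening: 0.374
```

```bash
python3 - <<'E'
from h import *
rodstate()
grab('wrist','w12');crop('w12',220,220,200,150,4)
E
```

```text
t 16.95 lean 0.01 side 0.01 low corner y,z -9.65 -24.45 x -0.82 top rear y,z 10.3 65.6 F [-0.   0.2  0.6] T [-0.4   0.02 -0.02] open 31.8
```

View pics/w12_c220_220_4.png

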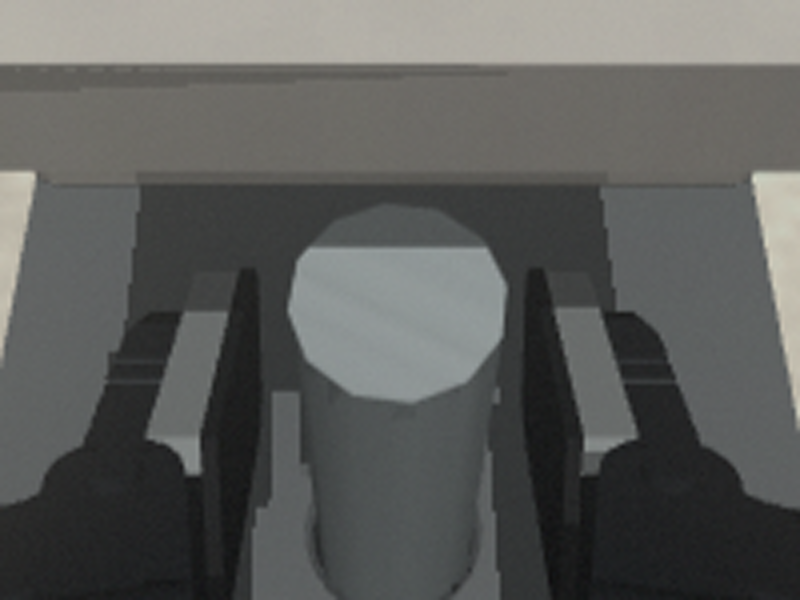

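Emit:
{"method": "step_arm", "body": {
  "deltas": [
    {"translation": [0,0,0],"rot": [0,0,0]},
    {"translation": [0,0,0],"rot": [0,0,0]},
    {"translation": [0,0,-1.5],"rot": [0,0,0]},
    {"translation": [0,0,-4],"rot": [0,0,0]},
    {"translation": [0,0,-9],"rot": [0,0,0]},
    {"translation": [0,0,-9],"rot": [0,0,0]},
    {"translation": [0,0,-9],"rot": [0,0,0]}
  ],
  "grip": 110
}}

```text
clock: 17.88
eef_pos: [500.0, -364.0, 217.1]
tcp_rot: [-3.141, -0.959, 1.558]
contact_force: [-0.6, 0.5, 0.0]
opening: 0.567
```

```bash
python3 - <<'E'
from h import *
rodstate()
grab('wrist','w13');grab('scene','s13');grab('top','t13');crop('s13',190,170,130,100,6);crop('w13',240,190,160,120,5)
f=load('w13')
for z in(100,105,110):print(z,proj(f,[502,-163.5,z]))
E
```

```text
t 17.88 lean -0.0 side 0.01 low corner y,z -83.66 27.27 x -1.01 top rear y,z -63.7 117.3 F [-0.6  0.5  0. ] T [-0.39  0.02  0.03] open 48.2
100 [317.58799275 230.05408033]
105 [317.58979601 225.08790284]
110 [317.59167088 219.9244793 ]
```

View pics/w13_c240_190_5.png

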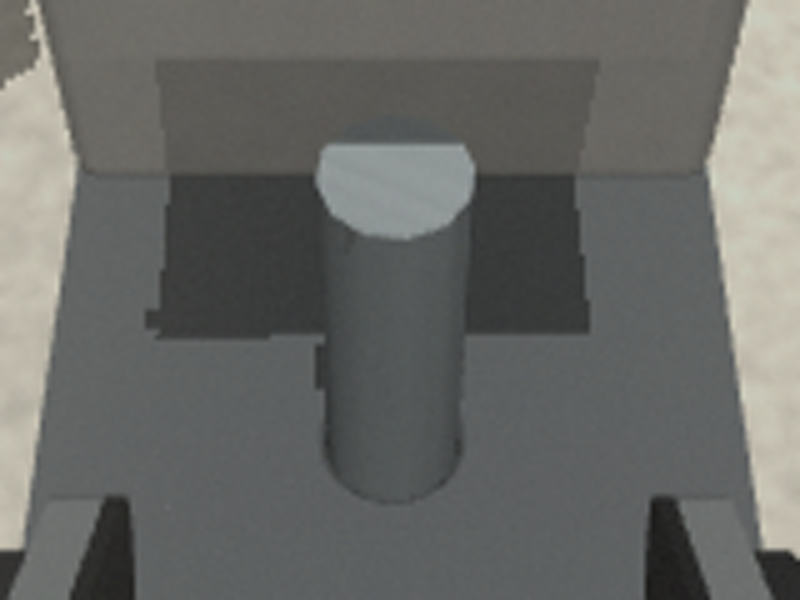

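View pics/s13.png

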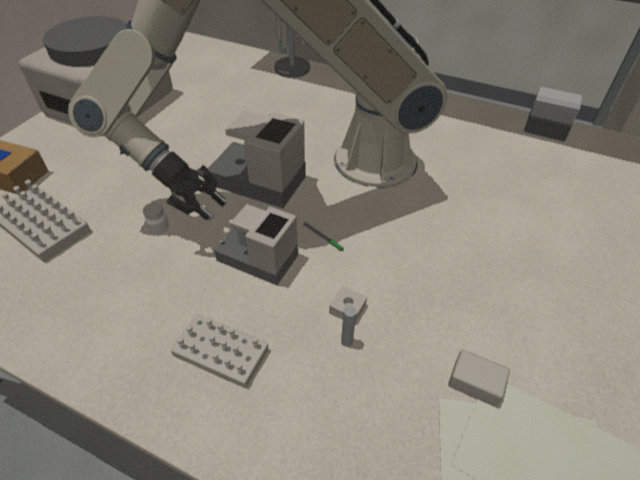

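```bash
python3 - <<'E'
from h import *
f=load('w13');print(tri((f,(318.8,225.2)),(load('s13'),proj(load('s13'),[502,-163.5,105])))[1])
a=load('top0')['image'].astype(int);b=load('t13')['image'].astype(int)
for n,(x,y,w,h) in dict(rack=(305,110,85,50),foam=(105,190,55,38),marker=(300,292,62,26),jar=(485,215,40,32),bigrod=(235,175,30,30)).items():
    print(n,np.abs(a-b)[y:y+h,x:x+w].mean().round(2))
print(ticket.sign_off())
E
```

```text
[np.float64(0.32608390642431007), np.float64(0.326083906424274)]
rack 17.84
foam 17.6
marker 31.75
jar 71.65
bigrod 17.41
the job is handed in; nothing more can be done
None
```

View pics/t13.png

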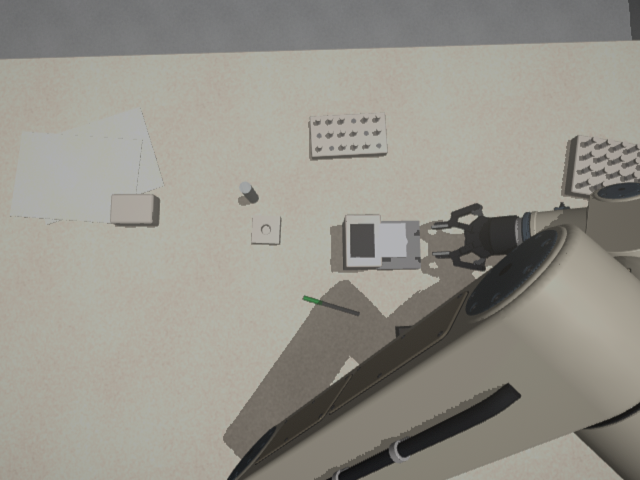

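The check rod is home and upright in the small reader's well. It has been let go, and the job was handed in at about 18 s of the 64 s.

- **What I did:** I took the smaller rod from its stand and leaned it 13°. I put its lower edge in the well, found the front wall by a light touch of about 4 N, and straightened it under the head in steps while lowering it. I opened the fingers about 0.5 mm above the bottom and backed off about 90 mm.
- **Rod check:** the last wrist picture puts the rod's top within 0.2 px of where a top 105 mm above the bench should appear (65 mm above the mouth). The rod looks upright and central in the well. The force reading on the backed-off tool was noise only, under 1 N.
- **Bystanders:** by eye in the last top picture, the rack, foam block, marker and the larger rod are at the same pixels as at the start. The jar is hidden by the arm there, and in the scene picture it is where it was.
- **What disagreed:**
  - The automatic before/after picture comparison told me nothing, because the overall brightness, the arm and its shadow had changed. I fell back on the comparison by eye.
  - The rod sat about 1 mm to the side of where I first had it in the grip, and the wall touch put the well about 0.3 mm from my camera estimate. I corrected both during the insertion.

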